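# Check the press lever's free play and lay out its arbor

### The job

Feel out the free play of the hand press: by its knob, swing the lever anticlockwise (seen from above) until it just resists, then clockwise until it just resists, never forcing it, and let go of it in between, with its black tail well clear of both dial hands that it has pushed apart. Then draw the arbor out of the grey rack by its plain end, put it down on the bench clear of the rack, let go, and take it again by its middle. Lay it flat in the red tray if the tips of the two hands stand more than 65 mm apart, otherwise in the green tray (within 3 mm of 65, either will do): in the free half beside the sample, parallel to it, head the same way, and disturb nothing else.

Things in the scene. Friction and masses are not known exactly. Their poses are not given: they have to be found in the camera images.
- press: green screw hand press bolted to the bench, 235 mm high to the white dial (210 mm across) on its head. Origin at bench level on the vertical screw axis; its lever points along the press's -x axis, the dial hands along +x
- knob (a point): middle of the upright black knob (24 mm diameter, its free part above the lever 50 mm tall, this point 25 mm under its top) on the free end of the chrome lever, 190 mm from the screw axis, about 287 mm above the bench. To be gripped from above; it swings in a level circle about the screw axis
- lever (a joint): angle of the lever about the screw axis, rad, 0 when it points along the press's -x axis, growing anticlockwise seen from above. It turns with a slight drag (0.06 N m) inside its free play; the ends of the play lie somewhere between +0.15 and +0.65 rad and between -0.15 and -0.40 rad and differ every time
- screw (a joint): twist of the ram screw, rad, anticlockwise positive seen from above, 0 when unloaded. Stays 0 while the lever is in its free play; past the end of the play the lever twists it against a stiff spring of 30 N m/rad (5 N at the knob gives about 0.03). It springs back when the lever is let go
- left_tip (a point): tip of the blue drag hand on the dial, 90 mm from the screw axis. The lever's black tail pushes this hand anticlockwise and it stays where it was pushed. Starts a little anticlockwise of the tail
- right_tip (a point): tip of the orange drag hand on the dial, 90 mm from the screw axis. The lever's black tail pushes this hand clockwise and it stays where it was pushed. Starts a little clockwise of the tail
- tail_tip (a point): end of the lever's black tail, 78 mm from the screw axis on the side opposite to the knob; it moves between the two drag hands
- arbor_mid (a point): the arbor insert to be moved, 130 mm long: 16 mm square steel shank with a brass-coloured flat head (28 mm wide, 22 mm long, 16 mm high) at one end. This point is the middle of its length at half height; its x axis runs along the shank towards the head. At first it lies on the bench in the rack with its plain end sticking out about 50 mm on the robot's side
- arbor_head (a point): middle of the head of that arbor, 60 mm along its x axis from its middle
- rack: grey bridge-shaped rack fixed on the bench, an open-ended tunnel 80 mm long (along its x axis), 36 mm wide and 26 mm high inside, 56 mm wide and 32 mm high outside. Origin at bench level under its centre. The arbor is drawn out along the rack's -x axis, towards the robot
- green_tray: green fixed tray, 175 mm (x) by 120 mm (y) outside, 18 mm high, walls 4 mm, inner floor 4 mm above the bench. Origin at bench level under its centre. The sample's head points along the tray's +x; the free half of the tray is on its +y side
- red_tray: red fixed tray, same size and layout as the green one; the two trays change places
- sample_green_mid (a point): middle (half height) of the sample arbor lying in the green tray, 130 mm long: 16 mm square steel shank with a brass-coloured flat head (28 mm wide, 22 mm long, 16 mm high) at one end, x axis towards its head
- sample_red_mid (a point): the same for the sample arbor lying in the red tray
- collar1: a green swage collar (ring 32 mm across, 20 mm high) standing flat on the bench; bystander
- collar2: a green swage collar (ring 32 mm across, 20 mm high) standing flat on the bench; bystander
- collar3: a green swage collar (ring 32 mm across, 20 mm high) standing flat on the bench; bystander
- collar4: a green swage collar (ring 32 mm across, 20 mm high) standing flat on the bench; bystander
- bushing: the bronze bushing, a ring 40 mm across and 30 mm high; bystander
- mallet: the blue-headed mallet, about 200 mm long, 44 mm high, lying on the bench; bystander. Origin under its handle
- arbor: the same arbor as a whole; origin under its middle, on its underside
- drag_left: the whole blue drag hand; origin on the screw axis, x axis towards its tip. Only the lever's tail may push it
- drag_right: the whole orange drag hand; origin on the screw axis, x axis towards its tip. Only the lever's tail may push it
Mind the look-alikes: they are no part of the job. Leave any orange or pink look-alike of the arbor alone.

How it is judged (in metres and radians):
On the way, in this order (a step that is already met when the one before it is completed fails the run):
1. the lever is pushed anticlockwise to the end of its play, against the resistance (screw twisted at least 0.012 rad) (value of joint screw above 0.012 rad), for 0.1 s.
2. then clockwise to the other end, against the resistance (at least 0.012 rad the other way) (value of joint screw below -0.012 rad), for 0.1 s.
3. the lever is let go with its tail tip more than 16 mm from both hand tips (distance between tail_tip and left_tip above 0.016 m and distance between tail_tip and right_tip above 0.016 m and value of joint lever between -0.5 and 0.75 rad and contact force between each of the arm, the fingers and press below 0.05 N), for 0.2 s.
4. the arbor lies flat on the bench, still and let go, wholly clear of the rack (horizontal distance between arbor_mid and rack above 0.108 m and height (world z) of arbor_mid below 0.014 m and angle between arbor_mid's own z axis and vertical below 0.08 rad and linear speed of arbor below 0.02 m/s and contact force between the fingers and arbor below 0.05 N), for 0.2 s.
5. it is held off the bench by its middle (grasp point within 35 mm of it) (height (world z) of arbor_mid above 0.03 m and distance between the grasp point and arbor_mid below 0.035 m and contact force between the fingers and arbor above 0.5 N), for 0.1 s.
At the end, for the whole second after the job is handed in: Hand tips over 65 mm apart: arbor at rest flat in the red tray, else green (within 3 mm either): in its free half, middle within 20 mm of the tray middle lengthwise, parallel within 0.2 rad, head to +x like the sample. Lever let go, tail tip over 16 mm from both hand tips (((distance between left_tip and right_tip above 0.062 m and x of arbor_mid in the frame of red_tray between -0.02 and 0.02 m and y of arbor_mid in the frame of red_tray between -0.01 and 0.048 m and z of arbor_mid in the frame of red_tray between 0.008 and 0.016 m and x of arbor_head in the frame of red_tray above 0.04 m and angle between the x axis of arbor_mid and the x axis of red_tray, either way round below 0.2 rad and angle between arbor_mid's own z axis and vertical below 0.08 rad) or (distance between left_tip and right_tip below 0.068 m and x of arbor_mid in the frame of green_tray between -0.02 and 0.02 m and y of arbor_mid in the frame of green_tray between -0.01 and 0.048 m and z of arbor_mid in the frame of green_tray between 0.008 and 0.016 m and x of arbor_head in the frame of green_tray above 0.04 m and angle between the x axis of arbor_mid and the x axis of green_tray, either way round below 0.2 rad and angle between arbor_mid's own z axis and vertical below 0.08 rad)) and distance between tail_tip and left_tip above 0.016 m and distance between tail_tip and right_tip above 0.016 m and value of joint lever between -0.5 and 0.75 rad and linear speed of arbor below 0.02 m/s); the robot touches nothing.
It fails at once if the lever is forced: the screw is twisted more than 0.12 rad (about 20 N at the knob) (value of joint screw above 0.12 rad or value of joint screw below -0.12 rad).
It fails at once if a sample, collar, the bushing or the mallet is moved more than 20 mm (distance of any of collar1, collar2, collar3, collar4, bushing, mallet, sample_green_mid, sample_red_mid from where it was at the start of the episode above 0.02 m).
It fails at once if the robot itself touches a drag hand (contact force between any of the fingers, the arm and drag_left above 0.1 N or contact force between any of the fingers, the arm and drag_right above 0.1 N).
It also fails if it takes over 72 s, if anything falls off the work surface, if the arm or the gripper's body presses on something with over 40 N, if the wrist force passes 120 N, or if a joint passes its speed limit or range.

### The arm

A 7-joint arm with a two-finger parallel gripper is mounted at the origin on the work surface. World frame = base frame: x ahead of the robot, y to its left, z up, the work surface at z = 0. Lengths are in m, angles in degrees, forces in N, time in s.
With the tool pointing down it reaches from about 0.425 to 0.875 m from the base axis. Payload 8.4 kg.
Tool frame: the origin (TCP) lies on the centre line of the jaws, within the pads' length; the fingertips stand 14 mm ahead of it and the grasp point (between the pads) lies 5 mm behind it; z points along the fingers, x is the direction in which the jaws open and shut, and the axes are right-handed (so a half turn about z gives the same grasp; the last joint's range is limited). The gripper opens to 87 mm and grips with 3 to 60 N. Pads are 19 mm wide; open, the fingers measure 117 mm over their backs; the gripper's body (75 mm by 190 mm) begins 51 mm behind the grasp point.
Start: joints at [65.879, 19.091, 2.286, 83.961, -0.768, 76.965, -3.352], TCP at [0.206, -0.617, 0.237] pointing down, gripper open.
Joint ranges: [-147.57, 147.57], [-21.85, 119.76], [-74.77, 79.35], [14.55, 137.4], [-85.83, 265.84], [4.83, 119.75], [-152.11, 152.11]. Speed limits (degrees/s): [127.2, 127.2, 159.86, 159.86, 180, 180, 180].

### API

Orientations are given as a 3x3 rotation matrix whose columns are the frame's x, y, z axes.
In Python, from plant import robot gives the robot as it stands.
- The arm moves only by the tool play_rows, never from a script. Its argument "motion" is a list of rows, each a list of 3 entries, a list of its own where there are three numbers: the gripper's target within -1 to 1 (shut at 1, half-way at 0, fully open at -1), then the shift along the tool's x, y, z in mm, then the turn about the tool's z in rad. A call has 1 to 20 rows; each row is the pose to reach, as a shift and turn from the pose measured when the call began, along the tool's axes at that moment; what a row does not reach only later rows make up. A row lasts 1/12 s, in which the tool goes at most 41.7 mm and 7.16 degrees, less where a joint would pass 70% of its speed; a pose out of reach is approached as far as the arm can. A call with a gripper value outside its range is refused whole. The fingers move at their own pace and stop on an object; "newtons" is the grip in N (left out, the last holds). Time passes only in rows, so rows that repeat a pose let the fingers close. It gives the time, the measured TCP pose, the force and the opening at its end, in the units of the state.
- robot.observe(): the state, without advancing time (a new reading comes with each control period).
- robot.read_camera(name): name is "scene" or "top" or "wrist"; returns a dict with "frame" (384x512x3 uint8, red, green, blue), "camera_matrix" (3x3 intrinsics, pixels), "cam_to_world" (4x4, takes a point from camera to world coordinates). Camera axes: x right, y down, z forward; pixel columns grow to the right and rows downward; lengths in m; the calibration is good to about 2 mm. A picture is of the moment at which its call begins. There is no depth.
- robot.close_job(): hands the job in, once; it reports no verdict.
The state is a dict: "clock": time; "joint_pos": joint angles; "qd": joint speeds; "joint_torque": joint torques, N m; "eef_pos": TCP position; "ee_rot": TCP orientation; "force": force on the tool from outside, world axes, zero at the start; "moment": the same for the moment, N m; "gripper_width": opening from 0.0 (shut) to 1.0 (fully open).
Only numpy, scipy, OpenCV 4.12 (cv2) and the standard library are available. Lean on these libraries where they do the work, as an engineer would, in place of code of your own. Each camera call takes 0.05 s, during which the arm holds its last target.

## Working session

There is one attempt and no reset: what is moved stays moved. The work goes in short steps, Python scripts to look and compute and a tool call to move; the robot and the scene stay as the last step left them, time stands still between calls to the robot, and variables do not carry over. Pictures are saved under pics/ and viewed, and the job is handed in when it is done.

Besides the shell and the picture viewer there is one more tool, called after "Call:" by a JSON object that holds its "api" and its "payload", one argument or row to a line. play_rows: Moves the arm, as the interface text tells. Its arguments: {"type":"object","properties":{"motion":{"type":"array","items":{"type":"array"}},"newtons":{"type":"number"}},"required":["motion"]}

```bash
mkdir -p pics; ls; cat > h.py <<'E'
import numpy as np, cv2, json
from plant import robot
def snap(name,fn=None):
    d=robot.read_camera(name)
    np.savez('pics/%s.npz'%(fn or name),f=d['frame'],K=d['camera_matrix'],T=d['cam_to_world'])
    cv2.imwrite('pics/%s.png'%(fn or name),cv2.cvtColor(d['frame'],cv2.COLOR_RGB2BGR))
    return d
def load(fn):
    d=np.load('pics/%s.npz'%fn); return d['f'],np.array(d['K']),np.array(d['T'])
def ray(K,T,uv):
    d=T[:3,:3]@np.linalg.solve(K,np.array([uv[0],uv[1],1.]))
    return T[:3,3],d/np.linalg.norm(d)
def onplane(K,T,uv,z):
    o,d=ray(K,T,uv); return o+d*(z-o[2])/d[2]
def tri(rs):
    A=np.zeros((3,3));b=np.zeros(3)
    for o,d in rs:
        P=np.eye(3)-np.outer(d,d);A+=P;b+=P@o
    p=np.linalg.solve(A,b)
    return p,[np.linalg.norm((np.eye(3)-np.outer(d,d))@(p-o)) for o,d in rs]
def proj(K,T,p):
    q=T[:3,:3].T@(np.asarray(p)-T[:3,3]); q=K@q; return q[:2]/q[2]
E
python3 - <<'E'
from h import *
s=robot.observe(); print(s)
for n in ['scene','top','wrist']:
    d=snap(n,n+'0'); print(n,d['cam_to_world'].round(3).tolist(),d['camera_matrix'].round(1).tolist())
E
```

```text
pics
{'clock': 0.0, 'joint_pos': array([65.87770628, 19.13136493,  2.28418707, 84.01167538, -0.76568723,
       76.96497447, -3.3528898 ]), 'qd': array([-0.00921983, -0.01148947,  0.12990769, -0.05442066, -0.05932798,
       -0.06522265, -0.11111807]), 'joint_torque': array([ 2.13224244e-03, -6.56351781e+01,  1.33524232e+00, -4.03790081e+01,
       -6.01425860e-02,  4.47655655e-02,  2.09759432e-04]), 'eef_pos': array([ 0.20541028, -0.616217  ,  0.23565834]), 'ee_rot': array([[ 3.16266713e-01, -9.48670095e-01, -6.45749727e-04],
       [-9.48668942e-01, -3.16267340e-01,  1.48571556e-03],
       [-1.61368347e-03,  1.42720333e-04, -9.99998688e-01]]), 'force': array([ 0.29237636,  1.32819796, -0.02140115]), 'moment': array([0.05348695, 0.02326277, 0.06954265]), 'gripper_width': 1.0016060279937267}
scene [[0.793, 0.42, -0.441, 1.052], [0.609, -0.531, 0.59, -0.63], [0.013, -0.736, -0.677, 0.937], [0.0, 0.0, 0.0, 1.0]] [[439.5, 0.0, 263.0], [0.0, 439.5, 191.1], [0.0, 0.0, 1.0]]
top [[-0.005, -0.986, 0.169, 0.383], [-1.0, 0.008, 0.019, 0.052], [-0.02, -0.169, -0.985, 1.294], [0.0, 0.0, 0.0, 1.0]] [[375.5, 0.0, 253.8], [0.0, 375.5, 196.3], [0.0, 0.0, 1.0]]
wrist [[0.316, -0.911, -0.266, 0.277], [-0.949, -0.304, -0.086, -0.592], [-0.003, 0.279, -0.96, 0.384], [0.0, 0.0, 0.0, 1.0]] [[323.8, 0.0, 253.7], [0.0, 323.8, 190.3], [0.0, 0.0, 1.0]]
```

View pics/scene0.png

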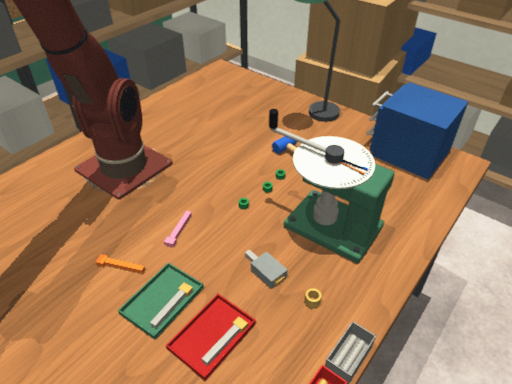

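View pics/top0.png

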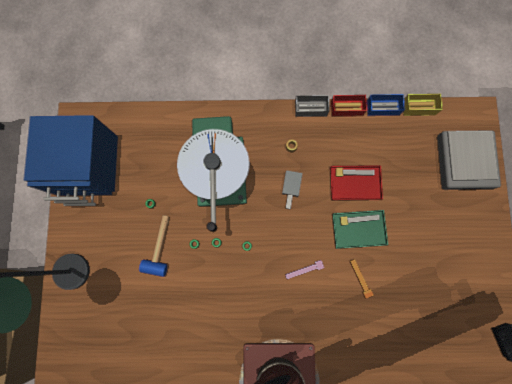

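View pics/wrist0.png

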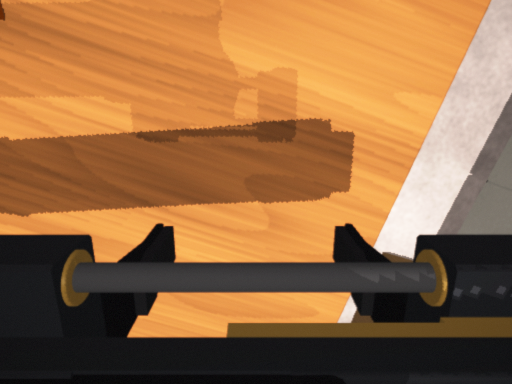

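The top view shows the press dial at (213,163), with the lever running to its black knob at (212,227). The rack is at (292,183), with the grey arbor's plain end at (289,202). The red tray is at (356,183) and the green tray at (360,229). The possible mistakes are the pink (305,270) and orange (362,279) look-alikes, the two samples inside the trays, and the lamp base for the black knob. I choose the grey end at (289,202) and the knob at (212,227), and check both with close crops.

```bash
python3 - <<'E'
from h import *
f,K,T=load('top0')
a=cv2.resize(f[120:250,130:260],None,fx=4.5,fy=4.5,interpolation=cv2.INTER_CUBIC)
cv2.imwrite('pics/c1.png',a[:,:,::-1])
a=cv2.resize(f[130:255,270:395],None,fx=4.5,fy=4.5,interpolation=cv2.INTER_CUBIC)
cv2.imwrite('pics/c2.png',a[:,:,::-1])
f,K,T=load('scene0')
a=cv2.resize(f[95:205,235:400],None,fx=4.5,fy=4.5,interpolation=cv2.INTER_CUBIC)
cv2.imwrite('pics/c3.png',a[:,:,::-1])
a=cv2.resize(f[230:384,100:300],None,fx=3.8,fy=3.8,interpolation=cv2.INTER_CUBIC)
cv2.imwrite('pics/c4.png',a[:,:,::-1])
E
```

```text
(no output)
```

View pics/c1.png

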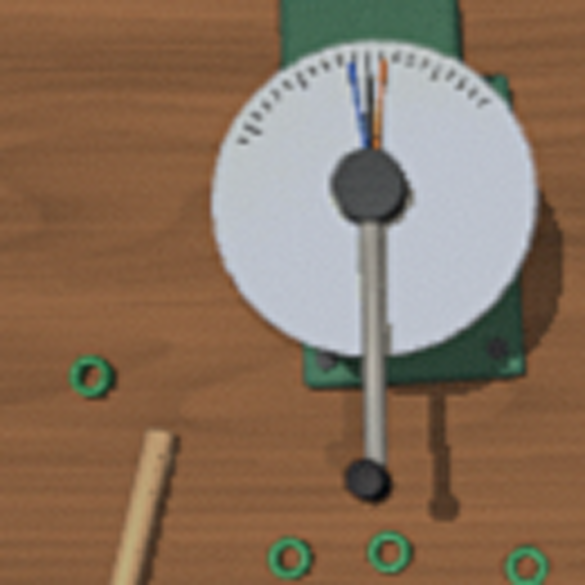

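View pics/c2.png

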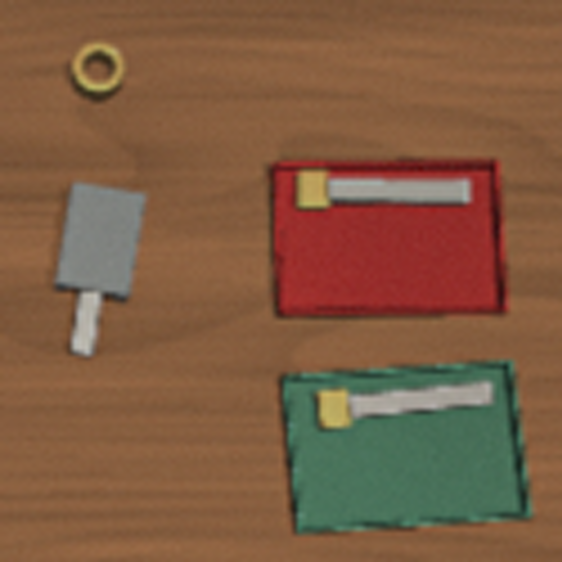

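View pics/c3.png

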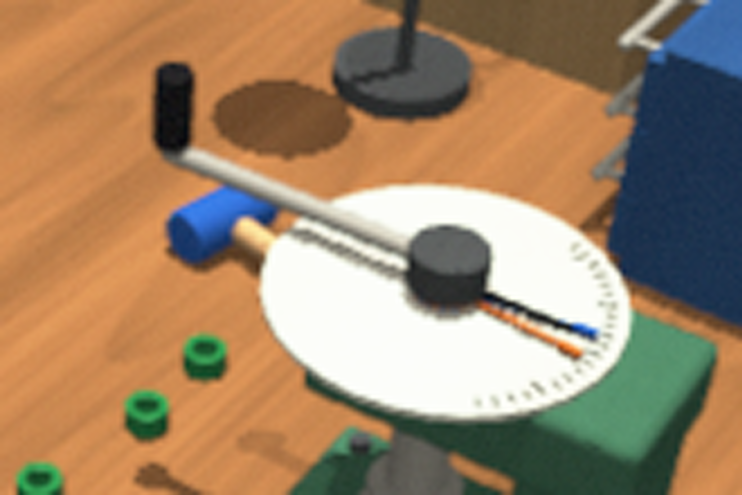

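View pics/c4.png

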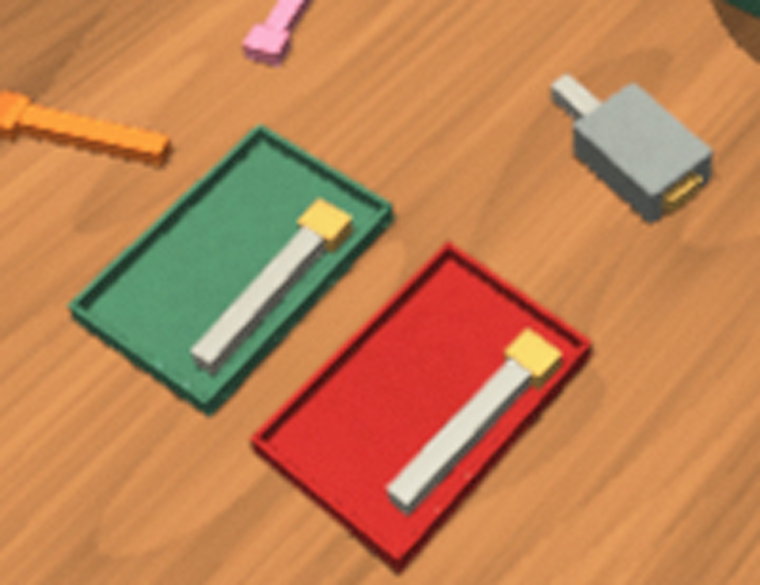

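The crops confirm the grey shank, with the brass head just visible at the rack's far mouth, and the knob standing on the lever end. The trays' +x points along world +y, and their free half is on the robot's side. Next I measure with masks and rays.

```bash
python3 - <<'E'
from h import *
ft,Kt,Tt=load('top0'); fs,Ks,Ts=load('scene0')
def comp(f,mask,box):
    m=np.zeros(mask.shape,np.uint8); x0,y0,x1,y1=box; m[y0:y1,x0:x1]=mask[y0:y1,x0:x1]
    n,l,st,c=cv2.connectedComponentsWithStats(m.astype(np.uint8)); i=1+np.argmax(st[1:,4]); return (l==i).astype(np.uint8),st[i],c[i]
dark=lambda f:(f.max(2)<55).astype(np.uint8)
mt,st,ct=comp(ft,dark(ft),(200,215,222,240)); ms,ss,cs=comp(fs,dark(fs),(262,105,285,132))
print('knob',st,ct,ss,cs)
p,e=tri([ray(Kt,Tt,ct),ray(Ks,Ts,cs)]);print(p,e)
# dial
white=lambda f:((f.min(2)>150)&(f.max(2).astype(int)-f.min(2)<45)).astype(np.uint8)
mt,st,ct=comp(ft,white(ft),(170,120,255,205)); ms,ss,cs2=comp(fs,(fs.min(2)>190).astype(np.uint8),(285,130,380,190))
res=[]
for m in (mt,ms):
    c=max(cv2.findContours(m,cv2.RETR_EXTERNAL,cv2.CHAIN_APPROX_NONE)[0],key=cv2.contourArea)
    h=cv2.convexHull(c); el=cv2.fitEllipse(h); print(el); res.append(el[0])
for (K,T,r) in ((Kt,Tt,res[0]),(Ks,Ts,res[1])): print(onplane(K,T,r,.235))
print(tri([ray(Kt,Tt,res[0]),ray(Ks,Ts,res[1])]))
# trays
for nm,fn in (('red',lambda f:(f[:,:,0]>90)&(f[:,:,1]<60)&(f[:,:,2]<70)),('green',lambda f:(f[:,:,1].astype(int)>f[:,:,0]+22)&(f[:,:,1]>f[:,:,2]))):
  for f,K,T,box in ((ft,Kt,Tt,(325,150,395,255)),(fs,Ks,Ts,(110,255,262,380))):
    m,s,c=comp(f,fn(f).astype(np.uint8),box)
    h=cv2.convexHull(max(cv2.findContours(m,cv2.RETR_EXTERNAL,cv2.CHAIN_APPROX_NONE)[0],key=cv2.contourArea))
    P=np.array([onplane(K,T,q[0],.018)[:2] for q in h],np.float32)
    print(nm,cv2.minAreaRect(P))
E
```

```text
knob [207 222  10  10  42] [212.14285714 226.26190476] [270 109   8  20 133] [273.06015038 118.38345865]
[0.47360264 0.18414732 0.28516606] [np.float64(0.0009380084519281203), np.float64(0.0009380084519280266)]
((212.58575439453125, 163.62725830078125), (68.91167449951172, 71.90840148925781), 70.81327056884766)
((327.1888122558594, 157.63992309570312), (52.13047409057617, 98.56065368652344), 108.40536499023438)
[0.66150698 0.19257617 0.235     ]
[0.6465399  0.18643312 0.235     ]
(array([0.65400655, 0.18706749, 0.24040182]), [np.float64(0.007437444859597183), np.float64(0.007437444859597047)])
red ((0.647005021572113, -0.27198681235313416), (0.12211179733276367, 0.16806142032146454), 1.5298974514007568)
red ((0.6531229019165039, -0.2825433611869812), (0.17707042396068573, 0.12282348424196243), 89.9599838256836)
green ((0.48670563101768494, -0.2799733579158783), (0.11734181642532349, 0.17303167283535004), 3.460268259048462)
green ((0.49265873432159424, -0.2860453724861145), (0.12600387632846832, 0.17627815902233124), 3.4406425952911377)
```

```bash
cat >> h.py <<'E'
def go(target,heading=None):
    s=robot.observe(); p=np.array(s['eef_pos']);R=np.array(s['ee_rot'])
    d=R.T@(np.array(target)-p)*1000
    h=np.degrees(np.arctan2(R[1,0],R[0,0])); t=0
    if heading is not None:
        t=-np.radians((heading-h+180)%360-180)
    print('t',round(s['clock'],2),'tcp',p.round(4),'head',h.round(1),'F',np.round(s['force'],2),'w',round(s['gripper_width'],3))
    print('  shift mm',d.round(1),'turn rad',round(t,3),'rows',max(np.linalg.norm(d)/41.7,abs(np.degrees(t))/7.16).round(1))
E
python3 -c "
from h import *
go([.55,-.2,.40],-87.4)"
```

```text
t 0.15 tcp [ 0.2055 -0.6163  0.2359] head -71.6 F [ 0.39 -0.72  0.  ] w 0.996
  shift mm [-286.2 -458.5 -163.8] turn rad 0.276 rows 13.5
```

Call:
{"api": "play_rows", "payload": {
  "motion": [
    [-1,[-20,-33,-36],0.05],
    [-1,[-286,-458,-164],0.276],
    [-1,[-286,-458,-164],0.276],
    [-1,[-286,-458,-164],0.276],
    [-1,[-286,-458,-164],0.276],
    [-1,[-286,-458,-164],0.276],
    [-1,[-286,-458,-164],0.276],
    [-1,[-286,-458,-164],0.276],
    [-1,[-286,-458,-164],0.276],
    [-1,[-286,-458,-164],0.276],
    [-1,[-286,-458,-164],0.276],
    [-1,[-286,-458,-164],0.276],
    [-1,[-286,-458,-164],0.276],
    [-1,[-286,-458,-164],0.276],
    [-1,[-286,-458,-164],0.276],
    [-1,[-286,-458,-164],0.276]
  ]
}}

```text
clock: 1.48
eef_pos: [0.5505, -0.1986, 0.4]
ee_rot: [[0.049, -0.999, -0.001], [-0.999, -0.049, 0.002], [-0.002, 0.0, -1.0]]
force: [0.4, -0.4, 0.0]
gripper_width: 1.001
```

```bash
python3 -c "
from h import *
go([.474,.184,.37],-87.4)
snap('wrist','w1')"
```

```text
t 1.48 tcp [ 0.5505 -0.1986  0.4   ] head -87.2 F [ 0.37 -0.43  0.  ] w 1.001
  shift mm [-385.8   57.5   30.7] turn rad 0.004 rows 9.4
```

View pics/w1.png

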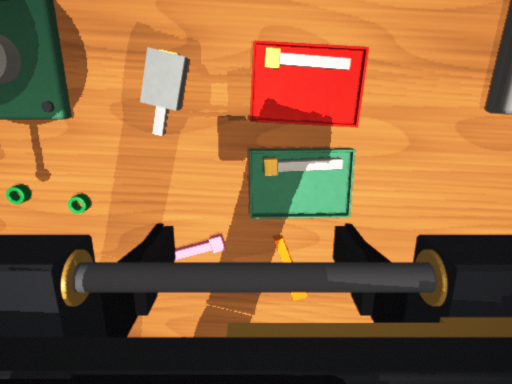

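This view shows the rack at (164,80) with the arbor end at (160,120), and both trays with their samples. I'll measure from it later. Now I go above the knob.

Call:
{"api": "play_rows", "payload": {
  "motion": [
    [-1,[-386,57,31],0],
    [-1,[-386,57,31],0],
    [-1,[-386,57,31],0],
    [-1,[-386,57,31],0],
    [-1,[-386,57,31],0],
    [-1,[-386,57,31],0],
    [-1,[-386,57,31],0],
    [-1,[-386,57,31],0],
    [-1,[-386,57,31],0],
    [-1,[-386,57,31],0],
    [-1,[-386,57,31],0],
    [-1,[-386,57,31],0]
  ]
}}

```text
clock: 2.53
eef_pos: [0.4745, 0.1818, 0.3689]
ee_rot: [[0.046, -0.999, -0.002], [-0.999, -0.046, 0.0], [-0.0, 0.002, -1.0]]
force: [0.8, -0.6, 0.2]
gripper_width: 1.005
```

```bash
python3 - <<'E'
from h import *
go([.474,.184,.288],-87.4)
snap('wrist','w2')
snap('scene','s2')
f,K,T=load('w2'); print(proj(K,T,[.474,.184,.312]))
f,K,T=load('s2')
a=cv2.resize(f[60:205,215:400],None,fx=4,fy=4,interpolation=cv2.INTER_CUBIC)
cv2.imwrite('pics/s2c.png',a[:,:,::-1])
E
```

```text
t 2.53 tcp [0.4745 0.1818 0.3689] head -87.3 F [ 0.81 -0.61  0.25] w 1.005
  shift mm [-2.2  0.2 80.9] turn rad 0.001 rows 1.9
[251.65916276 212.69080957]
```

View pics/w2.png

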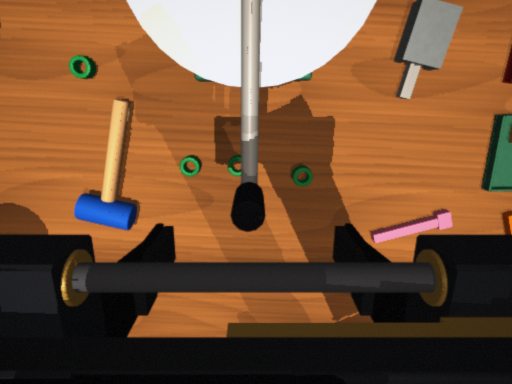

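View pics/s2c.png

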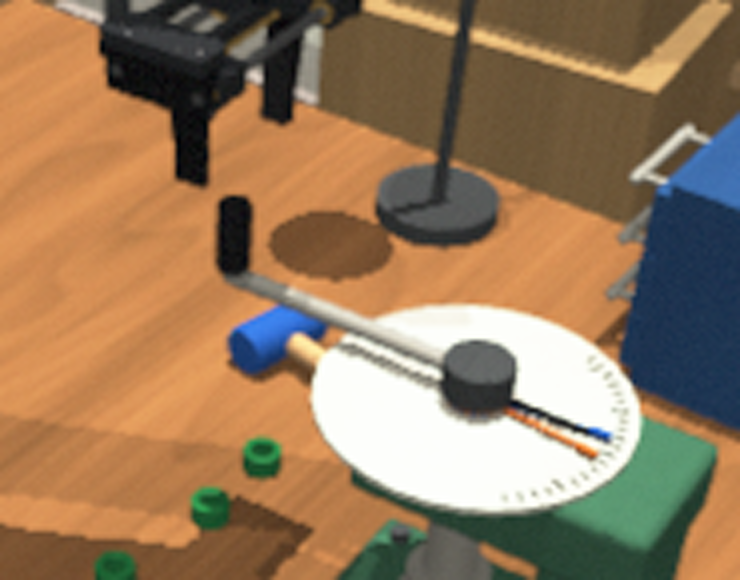

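Call:
{"api": "play_rows", "payload": {
  "motion": [
    [-1,[-4,0,30],0],
    [-1,[-4,0,60],0],
    [-1,[-4,0,80],0],
    [-1,[-4,0,80],0],
    [-1,[-4,0,80],0]
  ]
}}

```text
clock: 3.05
eef_pos: [0.4751, 0.1824, 0.2888]
ee_rot: [[0.04, -0.999, -0.003], [-0.999, -0.04, -0.001], [0.001, 0.003, -1.0]]
force: [0.0, 0.3, 0.4]
gripper_width: 1.002
```

Call:
{"api": "play_rows", "payload": {
  "motion": [
    [0.3,[0,0,0],0],
    [0.3,[0,0,0],0],
    [0.7,[0,0,0],0],
    [0.7,[0,0,0],0],
    [0.7,[0,0,0],0],
    [0.7,[0,0,0],0]
  ],
  "newtons": 15
}}

```text
clock: 3.55
eef_pos: [0.4753, 0.1825, 0.2891]
ee_rot: [[0.04, -0.999, -0.002], [-0.999, -0.04, -0.001], [0.0, 0.002, -1.0]]
force: [-0.2, 0.8, -0.6]
gripper_width: 0.633
```

```bash
cat >> h.py <<'E'
def arc(dth,C=np.array([.6635,.1925])):
    """shift/turn for successive lever angle changes dth about C starting from the present tcp"""
    s=robot.observe(); p=np.array(s['eef_pos']);R=np.array(s['ee_rot'])
    v=p[:2]-C; print('r',np.linalg.norm(v).round(4),'ang',np.arctan2(-v[1],-v[0]).round(4),'F',np.round(s['force'],2),'M',np.round(s['moment'],2),'t',round(s['clock'],2),'w',round(s['gripper_width'],3),'z',p[2].round(4))
    print('Ftool',(R.T@np.array(s['force'])).round(2))
    for a in dth:
        c,q=np.cos(a),np.sin(a); w=np.array([C[0]+c*v[0]-q*v[1],C[1]+q*v[0]+c*v[1],p[2]])
        print(a,(R.T@(w-p)*1000).round(1),'turn',-a)
E
python3 - <<'E'
from h import *
robot
arc([.05,.1,.15,.2])
snap('wrist','w3')
E
```

```text
r 0.1885 ang 0.053 F [-0.15  0.8  -0.59] M [ 0.06 -0.03 -0.02] t 3.55 w 0.633 z 0.2891
Ftool [-0.81  0.12  0.59]
0.05 [ 9.4 -0.4  0. ] turn -0.05
0.1 [18.8 -1.2  0. ] turn -0.1
0.15 [28.1 -2.5  0. ] turn -0.15
0.2 [37.4 -4.2  0. ] turn -0.2
```

View pics/w3.png

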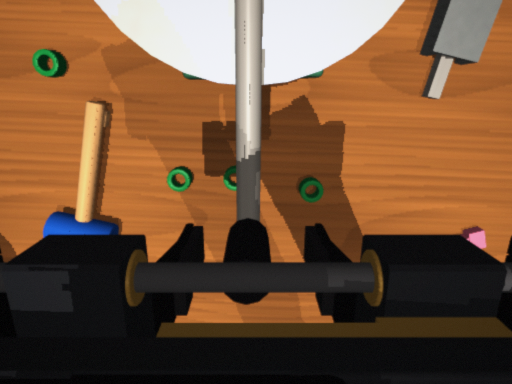

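The knob sits between the half-closed fingers at about (246,255) and the jaws are still closing, so I keep closing.

Call:
{"api": "play_rows", "payload": {
  "motion": [
    [0.8,[0,0,0],0],
    [0.8,[0,0,0],0],
    [0.8,[0,0,0],0],
    [0.8,[0,0,0],0],
    [0.8,[0,0,0],0],
    [0.8,[0,0,0],0],
    [0.8,[0,0,0],0],
    [0.8,[0,0,0],0],
    [0.8,[0,0,0],0]
  ]
}}

```text
clock: 4.35
eef_pos: [0.4751, 0.1826, 0.289]
ee_rot: [[0.041, -0.999, -0.003], [-0.999, -0.041, -0.001], [0.0, 0.003, -1.0]]
force: [-0.9, 0.5, 0.6]
gripper_width: 0.272
```

```bash
python3 -c "
from h import *
arc([.05,.1,.15,.2])"
```

```text
r 0.1887 ang 0.0526 F [-0.9   0.53  0.61] M [0.11 0.1  0.04] t 4.35 w 0.272 z 0.289
Ftool [-0.56  0.88 -0.61]
0.05 [ 9.4 -0.3  0. ] turn -0.05
0.1 [18.8 -1.2  0. ] turn -0.1
0.15 [28.2 -2.5  0. ] turn -0.15
0.2 [37.4 -4.2  0. ] turn -0.2
```

Gripped at 23.7 mm. I swing anticlockwise gently.

Call:
{"api": "play_rows", "payload": {
  "motion": [
    [0.8,[9,0,0],-0.05],
    [0.8,[19,-1,0],-0.1],
    [0.8,[24,-2,0],-0.125],
    [0.8,[24,-2,0],-0.125]
  ]
}}

```text
clock: 4.68
eef_pos: [0.4782, 0.1575, 0.2889]
ee_rot: [[0.165, -0.986, -0.003], [-0.986, -0.165, -0.001], [0.0, 0.003, -1.0]]
force: [-1.5, -0.0, 0.1]
gripper_width: 0.273
```

Call:
{"api": "play_rows", "payload": {
  "motion": [
    [0.8,[5,0,0],-0.025],
    [0.8,[5,0,0],-0.025]
  ]
}}

```text
clock: 4.85
eef_pos: [0.4792, 0.1523, 0.289]
ee_rot: [[0.189, -0.982, -0.003], [-0.982, -0.189, -0.001], [0.0, 0.003, -1.0]]
force: [0.5, 0.8, -0.6]
gripper_width: 0.27
```

Call:
{"api": "play_rows", "payload": {
  "motion": [
    [0.8,[5,0,0],-0.025],
    [0.8,[5,0,0],-0.025]
  ]
}}

```text
clock: 5.02
eef_pos: [0.4804, 0.1473, 0.289]
ee_rot: [[0.213, -0.977, -0.003], [-0.977, -0.213, -0.001], [0.0, 0.003, -1.0]]
force: [0.1, 0.5, 0.3]
gripper_width: 0.267
```

```bash
python3 -c "
from h import *
arc([.025,.05])"
```

```text
r 0.1886 ang 0.2418 F [0.08 0.46 0.33] M [0.15 0.1  0.24] t 5.02 w 0.267 z 0.289
Ftool [-0.43 -0.17 -0.34]
0.025 [ 4.7 -0.2  0. ] turn -0.025
0.05 [ 9.4 -0.5  0. ] turn -0.05
```

Call:
{"api": "play_rows", "payload": {
  "motion": [
    [0.8,[5,0,0],-0.025],
    [0.8,[5,0,0],-0.025]
  ]
}}

```text
clock: 5.18
eef_pos: [0.4816, 0.1424, 0.289]
ee_rot: [[0.237, -0.972, -0.002], [-0.972, -0.237, -0.001], [0.0, 0.003, -1.0]]
force: [1.1, 0.3, -1.9]
gripper_width: 0.27
```

Call:
{"api": "play_rows", "payload": {
  "motion": [
    [0.8,[5,0,0],-0.025],
    [0.8,[5,0,0],-0.025]
  ]
}}

```text
clock: 5.35
eef_pos: [0.483, 0.1375, 0.289]
ee_rot: [[0.26, -0.966, -0.002], [-0.966, -0.26, -0.001], [0.0, 0.002, -1.0]]
force: [0.5, 1.9, -1.2]
gripper_width: 0.271
```

Call:
{"api": "play_rows", "payload": {
  "motion": [
    [0.8,[5,0,0],-0.025],
    [0.8,[5,0,0],-0.025]
  ]
}}

```text
clock: 5.52
eef_pos: [0.4845, 0.1325, 0.289]
ee_rot: [[0.283, -0.959, -0.002], [-0.959, -0.283, -0.001], [0.0, 0.002, -1.0]]
force: [2.1, 2.3, -1.8]
gripper_width: 0.271
```

```bash
python3 -c "
from h import *
arc([.025,.05])"
```

```text
r 0.1888 ang 0.3233 F [ 2.11  2.28 -1.84] M [ 0.39 -0.37  0.23] t 5.52 w 0.271 z 0.289
Ftool [-1.59 -2.68  1.83]
0.025 [ 4.7 -0.2  0. ] turn -0.025
0.05 [ 9.4 -0.6  0. ] turn -0.05
```

Call:
{"api": "play_rows", "payload": {
  "motion": [
    [0.8,[5,0,0],-0.025],
    [0.8,[5,0,0],-0.025],
    [0.8,[5,0,0],-0.025]
  ]
}}

```text
clock: 5.77
eef_pos: [0.486, 0.1281, 0.289]
ee_rot: [[0.305, -0.952, -0.002], [-0.952, -0.305, -0.001], [0.0, 0.002, -1.0]]
force: [3.0, 2.2, -1.7]
gripper_width: 0.272
```

```bash
python3 -c "
from h import *
arc([.025,.05])"
```

```text
r 0.1888 ang 0.3482 F [ 3.01  2.19 -1.7 ] M [ 0.36 -0.55  0.23] t 5.77 w 0.272 z 0.289
Ftool [-1.17 -3.53  1.69]
0.025 [ 4.7 -0.2  0. ] turn -0.025
0.05 [ 9.4 -0.6  0. ] turn -0.05
```

Call:
{"api": "play_rows", "payload": {
  "motion": [
    [0.8,[5,0,0],-0.025],
    [0.8,[5,0,0],-0.025],
    [0.8,[5,0,0],-0.025]
  ]
}}

```text
clock: 6.02
eef_pos: [0.4877, 0.1236, 0.289]
ee_rot: [[0.327, -0.945, -0.001], [-0.945, -0.327, -0.001], [0.0, 0.001, -1.0]]
force: [2.9, 3.0, -3.5]
gripper_width: 0.271
```

```bash
python3 -c "
from h import *
arc([.025,.05])"
```

```text
r 0.1889 ang 0.3737 F [ 2.88  2.95 -3.51] M [ 0.43 -0.73  0.18] t 6.02 w 0.271 z 0.289
Ftool [-1.85 -3.7   3.5 ]
0.025 [ 4.7 -0.2  0. ] turn -0.025
0.05 [ 9.4 -0.6  0. ] turn -0.05
```

Call:
{"api": "play_rows", "payload": {
  "motion": [
    [0.8,[4,-2,0],-0.022],
    [0.8,[4,-2,0],-0.022],
    [0.8,[4,-2,0],-0.022]
  ]
}}

```text
clock: 6.27
eef_pos: [0.4894, 0.1198, 0.2889]
ee_rot: [[0.346, -0.938, -0.005], [-0.938, -0.346, -0.002], [0.001, 0.005, -1.0]]
force: [-6.5, -2.7, 3.8]
gripper_width: 0.266
```

```bash
python3 -c "
from h import *
arc([.025,.05])
snap('top','t4');snap('wrist','w4')
f,K,T=load('t4')
a=cv2.resize(f[120:250,130:260],None,fx=4.5,fy=4.5,interpolation=cv2.INTER_CUBIC)
cv2.imwrite('pics/t4c.png',a[:,:,::-1])
"
```

```text
r 0.1887 ang 0.3957 F [-6.53 -2.75  3.77] M [-0.48  1.41  0.19] t 6.27 w 0.266 z 0.2889
Ftool [ 0.32  7.09 -3.73]
0.025 [ 4.7 -0.3  0. ] turn -0.025
0.05 [ 9.4 -0.6  0. ] turn -0.05
```

View pics/t4c.png

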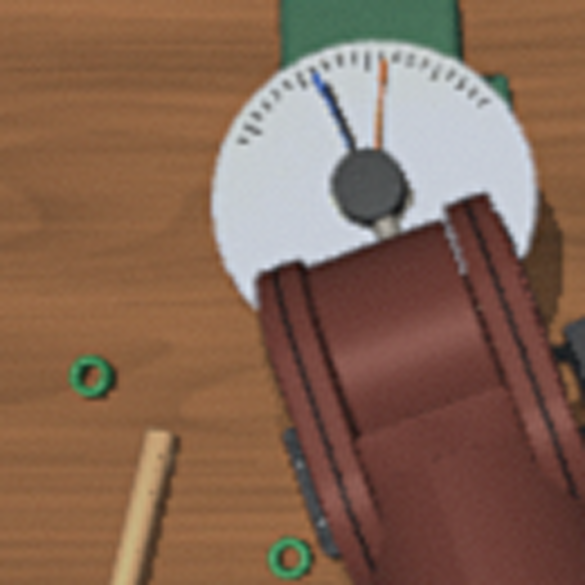

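View pics/w4.png

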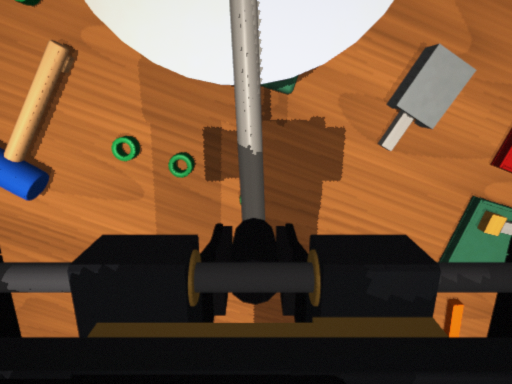

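The top crop shows the tail against the blue hand, which it is carrying to about (318,75). There is no tangential resistance yet. I carry on and ease the radial offset.

Call:
{"api": "play_rows", "payload": {
  "motion": [
    [0.8,[5,1,0],-0.025],
    [0.8,[5,1,0],-0.025]
  ]
}}

```text
clock: 6.53
eef_pos: [0.4912, 0.1151, 0.289]
ee_rot: [[0.369, -0.929, -0.002], [-0.929, -0.369, -0.001], [0.001, 0.002, -1.0]]
force: [8.2, 4.1, -4.1]
gripper_width: 0.27
```

```bash
python3 -c "
from h import *
arc([.025,.05])"
```

```text
r 0.1889 ang 0.4224 F [ 8.23  4.09 -4.07] M [ 0.83 -1.69  0.12] t 6.53 w 0.27 z 0.289
Ftool [-0.77 -9.17  4.05]
0.025 [ 4.7 -0.3  0. ] turn -0.025
0.05 [ 9.4 -0.7  0. ] turn -0.05
```

Call:
{"api": "play_rows", "payload": {
  "motion": [
    [0.8,[5,0,0],-0.025],
    [0.8,[5,0,0],-0.025]
  ]
}}

```text
clock: 6.7
eef_pos: [0.4935, 0.1104, 0.289]
ee_rot: [[0.392, -0.92, -0.001], [-0.92, -0.392, -0.001], [0.0, 0.002, -1.0]]
force: [4.4, 3.0, -3.2]
gripper_width: 0.272
```

```bash
python3 -c "
from h import *
arc([.025,.05])"
```

```text
r 0.1888 ang 0.4499 F [ 4.42  3.05 -3.23] M [ 0.65 -0.96  0.16] t 6.7 w 0.272 z 0.289
Ftool [-1.07 -5.26  3.22]
0.025 [ 4.7 -0.3  0. ] turn -0.025
0.05 [ 9.4 -0.7  0. ] turn -0.05
```

Call:
{"api": "play_rows", "payload": {
  "motion": [
    [0.8,[5,0,0],-0.025],
    [0.8,[5,0,0],-0.025]
  ]
}}

```text
clock: 6.87
eef_pos: [0.4955, 0.1064, 0.289]
ee_rot: [[0.415, -0.91, -0.001], [-0.91, -0.415, 0.0], [-0.001, 0.001, -1.0]]
force: [3.5, 5.1, -1.6]
gripper_width: 0.269
```

```bash
python3 -c "
from h import *
arc([.025,.05])"
```

```text
r 0.1888 ang 0.4735 F [ 3.53  5.12 -1.64] M [ 0.97 -0.62  0.16] t 6.87 w 0.269 z 0.289
Ftool [-3.2  -5.34  1.64]
0.025 [ 4.7 -0.3 -0. ] turn -0.025
0.05 [ 9.4 -0.7 -0. ] turn -0.05
```

Call:
{"api": "play_rows", "payload": {
  "motion": [
    [0.8,[4,-1,0],-0.02],
    [0.8,[4,-1,0],-0.02],
    [0.8,[4,-1,0],-0.02]
  ]
}}

```text
clock: 7.12
eef_pos: [0.4968, 0.1041, 0.289]
ee_rot: [[0.432, -0.902, -0.004], [-0.902, -0.432, 0.0], [-0.002, 0.003, -1.0]]
force: [-4.2, 4.1, 1.4]
gripper_width: 0.273
```

```bash
python3 -c "
from h import *
arc([.025,.05])"
```

```text
r 0.1887 ang 0.4873 F [-4.15  4.07  1.44] M [0.61 0.75 0.06] t 7.12 w 0.273 z 0.289
Ftool [-5.47  1.99 -1.42]
0.025 [ 4.7 -0.3 -0. ] turn -0.025
0.05 [ 9.4 -0.6 -0. ] turn -0.05
```

Resistance is now clear: 5.5 N tangential, a twist of about 0.033 rad. I hold briefly, then return clockwise.

Call:
{"api": "play_rows", "payload": {
  "motion": [
    [0.8,[1.5,0,0],0],
    [0.8,[1.5,0,0],0]
  ]
}}

```text
clock: 7.28
eef_pos: [0.4967, 0.1042, 0.289]
ee_rot: [[0.431, -0.902, -0.005], [-0.902, -0.431, 0.002], [-0.004, 0.004, -1.0]]
force: [-0.9, 5.9, -0.9]
gripper_width: 0.27
```

```bash
python3 -c "
from h import *
arc([-.1,-.2,-.3,-.4,-.5,-.55])"
```

```text
r 0.1888 ang 0.4868 F [-0.91  5.94 -0.92] M [1.01 0.05 0.05] t 7.28 w 0.27 z 0.289
Ftool [-5.75 -1.75  0.93]
-0.1 [-18.9  -0.2   0.1] turn 0.1
-0.2 [-37.6  -2.2   0.1] turn 0.2
-0.3 [-56.1  -6.2   0.2] turn 0.3
-0.4 [-74.  -11.9   0.2] turn 0.4
-0.5 [-91.4 -19.4   0.2] turn 0.5
-0.55 [-99.7 -23.8   0.3] turn 0.55
```

Call:
{"api": "play_rows", "payload": {
  "motion": [
    [0.8,[-19,0,0],0.1],
    [0.8,[-38,-2,0],0.2],
    [0.8,[-56,-6,0],0.3],
    [0.8,[-74,-12,0],0.4],
    [0.8,[-88,-18,0],0.48],
    [0.8,[-88,-18,0],0.48]
  ]
}}

```text
clock: 7.78
eef_pos: [0.4744, 0.1939, 0.289]
ee_rot: [[-0.038, -0.999, -0.005], [-0.999, 0.038, 0.002], [-0.001, 0.005, -1.0]]
force: [0.4, -1.3, -1.6]
gripper_width: 0.267
```

```bash
python3 -c "
from h import *
arc([-.025,-.05])"
```

```text
r 0.1891 ang -0.0072 F [ 0.42 -1.32 -1.62] M [-0.12 -0.21 -0.11] t 7.78 w 0.267 z 0.289
Ftool [ 1.3  -0.47  1.62]
-0.025 [-4.7  0.1  0. ] turn 0.025
-0.05 [-9.5  0.1  0. ] turn 0.05
```

Call:
{"api": "play_rows", "payload": {
  "motion": [
    [0.8,[-5,0,0],0.025],
    [0.8,[-10,0,0],0.05],
    [0.8,[-10,0,0],0.05]
  ]
}}

```text
clock: 8.03
eef_pos: [0.4747, 0.204, 0.289]
ee_rot: [[-0.089, -0.996, -0.005], [-0.996, 0.089, 0.001], [-0.0, 0.005, -1.0]]
force: [1.4, -0.6, 0.3]
gripper_width: 0.271
```

```bash
python3 -c "
from h import *
arc([-.025,-.05])"
```

```text
r 0.1892 ang -0.0606 F [ 1.41 -0.64  0.32] M [-0.12 -0.2  -0.23] t 8.03 w 0.271 z 0.289
Ftool [ 0.51 -1.46 -0.33]
-0.025 [-4.7  0.1  0. ] turn 0.025
-0.05 [-9.5  0.   0. ] turn 0.05
```

Call:
{"api": "play_rows", "payload": {
  "motion": [
    [0.8,[-5,0,0],0.025],
    [0.8,[-5,0,0],0.025]
  ]
}}

```text
clock: 8.2
eef_pos: [0.4751, 0.2087, 0.289]
ee_rot: [[-0.115, -0.993, -0.005], [-0.993, 0.115, 0.0], [0.0, 0.005, -1.0]]
force: [-0.2, -0.4, 0.2]
gripper_width: 0.267
```

Call:
{"api": "play_rows", "payload": {
  "motion": [
    [0.8,[-5,0,0],0.025],
    [0.8,[-5,0,0],0.025]
  ]
}}

```text
clock: 8.37
eef_pos: [0.4755, 0.2136, 0.289]
ee_rot: [[-0.141, -0.99, -0.005], [-0.99, 0.141, -0.0], [0.001, 0.005, -1.0]]
force: [0.4, -1.2, -0.3]
gripper_width: 0.268
```

```bash
python3 -c "
from h import *
arc([-.025,-.05])"
```

```text
r 0.1891 ang -0.1117 F [ 0.38 -1.24 -0.31] M [-0.11 -0.08 -0.16] t 8.37 w 0.268 z 0.289
Ftool [ 1.17 -0.55  0.31]
-0.025 [-4.7  0.1 -0. ] turn 0.025
-0.05 [-9.5  0.  -0. ] turn 0.05
```

Call:
{"api": "play_rows", "payload": {
  "motion": [
    [0.8,[-5,0,0],0.025],
    [0.8,[-5,0,0],0.025]
  ]
}}

```text
clock: 8.53
eef_pos: [0.4762, 0.2184, 0.2889]
ee_rot: [[-0.165, -0.986, -0.006], [-0.986, 0.165, -0.0], [0.001, 0.005, -1.0]]
force: [-0.3, -0.2, 0.8]
gripper_width: 0.27
```

```bash
python3 -c "
from h import *
arc([-.025,-.05])"
```

```text
r 0.1891 ang -0.1375 F [-0.32 -0.25  0.84] M [-0.15  0.1  -0.25] t 8.53 w 0.27 z 0.2889
Ftool [ 0.3   0.28 -0.84]
-0.025 [-4.7  0.1 -0. ] turn 0.025
-0.05 [-9.5  0.  -0. ] turn 0.05
```

Call:
{"api": "play_rows", "payload": {
  "motion": [
    [0.8,[-5,0,0],0.025],
    [0.8,[-5,0,0],0.025]
  ]
}}

```text
clock: 8.7
eef_pos: [0.4768, 0.2229, 0.2889]
ee_rot: [[-0.189, -0.982, -0.006], [-0.982, 0.189, -0.001], [0.002, 0.006, -1.0]]
force: [-1.7, -3.4, 2.3]
gripper_width: 0.269
```

Call:
{"api": "play_rows", "payload": {
  "motion": [
    [0.8,[-5,0,0],0.025],
    [0.8,[-5,0,0],0.025]
  ]
}}

```text
clock: 8.87
eef_pos: [0.4776, 0.227, 0.2889]
ee_rot: [[-0.214, -0.977, -0.007], [-0.977, 0.214, -0.002], [0.004, 0.006, -1.0]]
force: [-3.0, -3.8, 2.3]
gripper_width: 0.273
```

```bash
python3 -c "
from h import *
arc([-.025,-.05])"
```

```text
r 0.1891 ang -0.1833 F [-3.01 -3.84  2.31] M [-1.01  0.68 -0.14] t 8.87 w 0.273 z 0.2889
Ftool [ 4.4   2.13 -2.28]
-0.025 [-4.7  0.1 -0. ] turn 0.025
-0.05 [-9.5  0.1 -0. ] turn 0.05
```

Call:
{"api": "play_rows", "payload": {
  "motion": [
    [0.8,[-5,0,0],0.025],
    [0.8,[-5,0,0],0.025]
  ]
}}

```text
clock: 9.03
eef_pos: [0.4783, 0.2306, 0.2889]
ee_rot: [[-0.238, -0.971, -0.008], [-0.971, 0.238, -0.004], [0.006, 0.007, -1.0]]
force: [-4.9, -6.5, 5.0]
gripper_width: 0.267
```

```bash
python3 -c "
from h import *
arc([-.025,-.05])"
```

```text
r 0.1891 ang -0.2029 F [-4.91 -6.53  4.95] M [-1.22  0.9  -0.1 ] t 9.03 w 0.267 z 0.2889
Ftool [ 7.54  3.25 -4.88]
-0.025 [-4.7  0.1 -0. ] turn 0.025
-0.05 [-9.5  0.1 -0.1] turn 0.05
```

Resistance reached on the clockwise side too: 7.5 N, about 0.047 rad. Now back to the middle of the sweep.

```bash
python3 -c "
from h import *
arc([.1,.2,.3,.345])"
```

```text
r 0.1891 ang -0.2029 F [-4.91 -6.53  4.95] M [-1.22  0.9  -0.1 ] t 9.03 w 0.267 z 0.2889
Ftool [ 7.54  3.25 -4.88]
0.1 [18.8 -1.6  0.1] turn -0.1
0.2 [37.4 -5.2  0.2] turn -0.2
0.3 [ 55.5 -10.5   0.3] turn -0.3
0.345 [ 63.5 -13.5   0.3] turn -0.345
```

Call:
{"api": "play_rows", "payload": {
  "motion": [
    [0.8,[19,-2,0],-0.1],
    [0.8,[37,-5,0],-0.2],
    [0.8,[55,-10,0],-0.3],
    [0.8,[63,-13,0],-0.345],
    [0.8,[63,-13,0],-0.345],
    [0.8,[63,-13,0],-0.345]
  ]
}}

```text
clock: 9.53
eef_pos: [0.4762, 0.1662, 0.289]
ee_rot: [[0.103, -0.995, -0.007], [-0.995, -0.103, -0.004], [0.003, 0.008, -1.0]]
force: [4.2, 0.9, -5.2]
gripper_width: 0.273
```

Call:
{"api": "play_rows", "payload": {
  "motion": [
    [0.3,[0,0,0],0],
    [0.0,[0,0,0],0],
    [0.0,[0,0,0],0],
    [-0.5,[0,0,0],0],
    [-0.5,[0,0,0],0],
    [-0.5,[0,0,0],0],
    [-0.5,[0,0,0],0],
    [-0.5,[0,0,-30],0],
    [-0.5,[0,0,-60],0],
    [-0.5,[0,0,-90],0],
    [-0.5,[0,0,-110],0],
    [-0.5,[0,0,-110],0]
  ]
}}

```text
clock: 10.53
eef_pos: [0.478, 0.1674, 0.4034]
ee_rot: [[0.103, -0.995, -0.002], [-0.995, -0.103, -0.002], [0.002, 0.002, -1.0]]
force: [-0.5, -0.4, -0.4]
gripper_width: 0.748
```

```bash
python3 - <<'E'
from h import *
go([.50,.19,.52])
snap('wrist','w5')
E
```

```text
t 10.53 tcp [0.478  0.1674 0.4034] head -84.1 F [-0.46 -0.38 -0.44] w 0.748
  shift mm [ -20.   -24.  -116.7] turn rad 0 rows 2.9
```

View pics/w5.png

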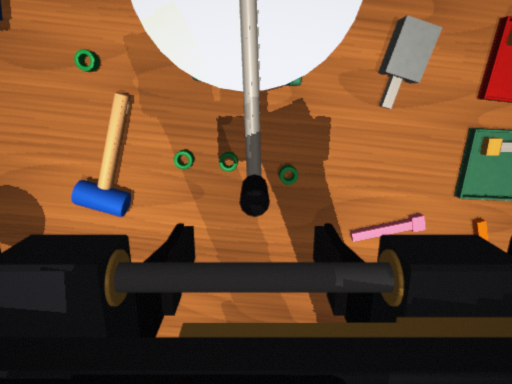

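The knob stands free at (255,195) with the gripper clear above it. Next I look at the dial from above.

```bash
python3 - <<'E'
from h import *
go([.62,.19,.50],-87.4)
E
```

```text
t 10.58 tcp [0.4776 0.1671 0.401 ] head -84.1 F [-0.33  0.21 -1.09] w 0.748
  shift mm [  -7.8 -143.5  -99.6] turn rad 0.058 rows 4.2
```

Call:
{"api": "play_rows", "payload": {
  "motion": [
    [-1,[-2,-20,-35],0.02],
    [-1,[-4,-50,-60],0.04],
    [-1,[-8,-90,-80],0.058],
    [-1,[-8,-120,-100],0.058],
    [-1,[-8,-143,-100],0.058],
    [-1,[-8,-143,-100],0.058],
    [-1,[-8,-143,-100],0.058]
  ]
}}

```text
clock: 11.17
eef_pos: [0.6205, 0.1907, 0.4974]
ee_rot: [[0.046, -0.999, -0.008], [-0.999, -0.046, -0.003], [0.003, 0.008, -1.0]]
force: [-0.2, 0.9, 0.2]
gripper_width: 0.996
```

```bash
python3 - <<'E'
from h import *
go([.62,.19,.50],-87.4)
snap('wrist','w6'); snap('scene','s6')
f,K,T=load('w6')
a=cv2.resize(f[0:200,130:380],None,fx=3,fy=3,interpolation=cv2.INTER_CUBIC)
cv2.imwrite('pics/w6c.png',a[:,:,::-1])
f,K,T=load('s6')
a=cv2.resize(f[95:205,235:400],None,fx=4.5,fy=4.5,interpolation=cv2.INTER_CUBIC)
cv2.imwrite('pics/s6c.png',a[:,:,::-1])
E
```

```text
t 11.17 tcp [0.6205 0.1907 0.4974] head -87.3 F [-0.15  0.87  0.17] w 0.996
  shift mm [ 0.7  0.6 -2.6] turn rad 0.001 rows 0.1
```

View pics/w6c.png

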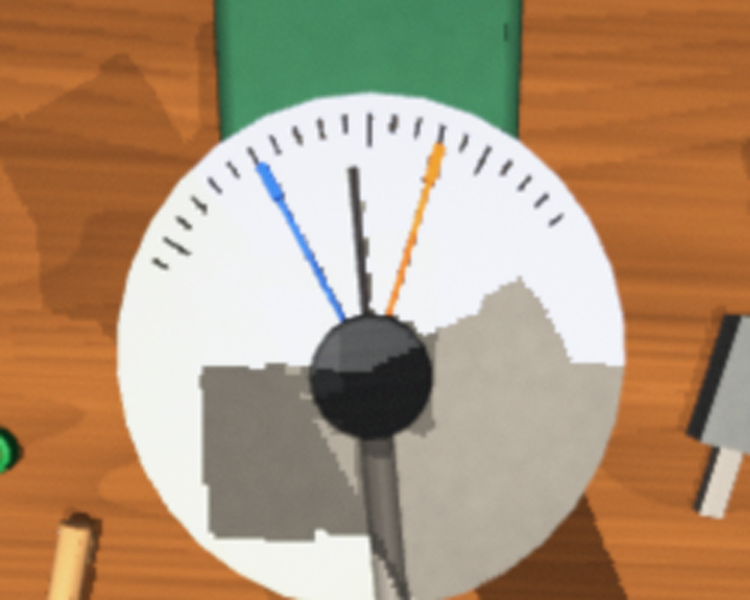

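View pics/s6c.png

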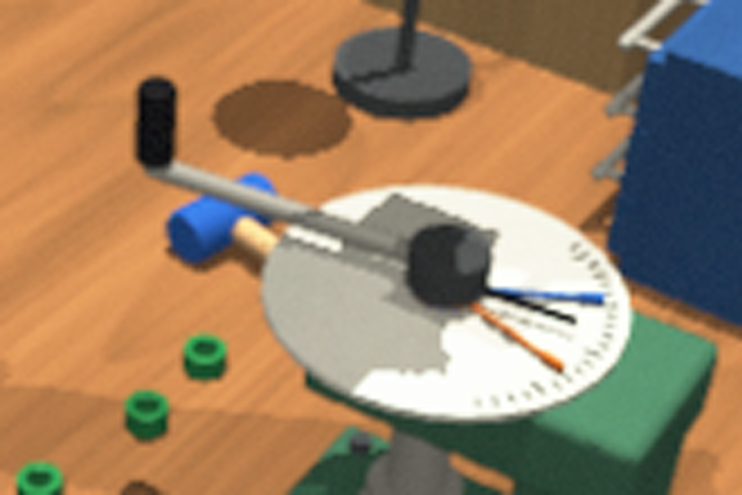

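The wrist crop shows the blue tip at (262,163), the tail tip at (353,168) and the orange tip at (440,143), with the tail well clear of both hands. Now I measure the tip gap.

```bash
python3 - <<'E'
from h import *
def tips(fn,box,cen):
    f,K,T=load(fn); hsv=cv2.cvtColor(f,cv2.COLOR_RGB2HSV); x0,y0,x1,y1=box; out={}
    for n,lo,hi in (('blue',(100,110,60),(125,255,255)),('orange',(7,120,90),(22,255,255))):
        m=cv2.inRange(hsv,lo,hi); mm=np.zeros_like(m); mm[y0:y1,x0:x1]=m[y0:y1,x0:x1]
        N,l,st,c=cv2.connectedComponentsWithStats(mm); i=1+np.argmax(st[1:,4]); ys,xs=np.where(l==i)
        P=np.c_[xs,ys].astype(float); d=np.linalg.norm(P-cen,axis=1); out[n]=P[d>d.max()-1.3].mean(0); print(fn,n,st[i],out[n])
    return out,K,T
w,K,T=tips('w6',(195,40,300,110),(254,126)); s,K2,T2=tips('s6',(340,150,375,182),(335,155))
q={}
for n in ('blue','orange'):
    p,e=tri([ray(K,T,w[n]),ray(K2,T2,s[n])]); q[n]=p; print(n,p.round(4),e[0].round(4))
print('gap tri',np.linalg.norm(q['blue']-q['orange']))
for z in (.235,.24,.245,.25): 
    print(z,'wrist',np.linalg.norm(onplane(K,T,w['blue'],z)-onplane(K,T,w['orange'],z)).round(4),'scene',np.linalg.norm(onplane(K2,T2,s['blue'],z)-onplane(K2,T2,s['orange'],z)).round(4))
# dial
f,_,_=load('w6'); m=((f.min(2)>200)).astype(np.uint8); m[:, :160]=0;m[:,345:]=0;m[:20]=0
c=max(cv2.findContours(m,cv2.RETR_EXTERNAL,cv2.CHAIN_APPROX_NONE)[0],key=cv2.contourArea); h=cv2.convexHull(c)[:,0]
P=np.array([onplane(K,T,u,.235)[:2] for u in h]); A=np.c_[2*P,np.ones(len(P))]; x=np.linalg.lstsq(A,(P**2).sum(1),rcond=None)[0]; print('dial c',x[:2],'r',np.sqrt(x[2]+x[:2]@x[:2]))
for n in q: print(n,np.linalg.norm(onplane(K,T,w[n],.243)[:2]-x[:2]))
E
```

```text
w6 blue [216  54  29  53 141] [216.33333333  54.33333333]
w6 orange [259  48  19  58 136] [275.8  48.6]
s6 blue [371 150   4   6  14] [373.6 152.1]
s6 orange [340 162  20  16  32] [359.  176.5]
blue [0.74   0.2392 0.2661] 0.0052
orange [0.7476 0.1709 0.2352] 0.0003
gap tri 0.07537651063762736
0.235 wrist 0.07 scene 0.1131
0.24 wrist 0.0692 scene 0.1123
0.245 wrist 0.0683 scene 0.1115
0.25 wrist 0.0675 scene 0.1107
dial c [0.66085676 0.19350352] r 0.10453901103283886
blue 0.08954713365778885
orange 0.0888452774012485
```

```bash
python3 - <<'E'
from h import *
_,K,T=load('w6'); _,K2,T2=load('s6')
q=[]
for a,b in (((216.3,54),(369,161.2)),((276,48.3),(359.9,177.2))):
    p,e=tri([ray(K,T,a),ray(K2,T2,b)]); q.append(p); print(p.round(4),e[0].round(4))
print(np.linalg.norm(q[0]-q[1]))
for z in (.24,.245): print(np.linalg.norm(onplane(K2,T2,(369,161.2),z)-onplane(K2,T2,(359.9,177.2),z)))
C=np.array([.6608,.1935])
v=[onplane(K,T,a,.243)[:2]-C for a in ((216.3,54),(276,48.3),(247.6,56))]
an=[np.arctan2(u[1],u[0]) for u in v]; print(an, 'chord',180*np.sin((an[0]-an[1])/2))
E
```

```text
[0.7387 0.2403 0.2354] 0.0001
[0.7491 0.171  0.2338] 0.0007
0.07010436599167234
0.071156100821513
0.0706459115568519
[np.float64(0.5372469841559504), np.float64(-0.25215419502466924), np.float64(0.1286055357675573)] chord 69.21572702121432
```

The tips stand about 70 mm apart (wrist 69–70, scene 70.6–71, triangulated 70.1), so it is the red tray. Next, the rack and arbor.

```bash
python3 - <<'E'
from h import *
_,K,T=load('w1'); _,Kt,Tt=load('top0')
print('end',onplane(K,T,(158,134),.012),onplane(Kt,Tt,(288.5,208),.012))
print('rack top ctr',onplane(K,T,(164,80),.032),onplane(Kt,Tt,(292.3,183.3),.032))
go([.55,.02,.28],-87.4)
E
```

```text
end [ 0.55788785 -0.03883507  0.012     ] [ 0.56024129 -0.04186084  0.012     ]
rack top ctr [ 0.64207181 -0.05645848  0.032     ] [ 0.64271975 -0.0551434   0.032     ]
t 11.27 tcp [0.6189 0.1905 0.4996] head -87.3 F [0.19 0.42 0.82] w 0.995
  shift mm [166.5  75.5 220.5] turn rad 0.001 rows 6.9
```

```bash
python3 - <<'E'
from h import *
go([.56,-.045,.24],-101)
E
```

```text
t 11.27 tcp [0.6189 0.1905 0.4996] head -87.3 F [0.19 0.42 0.82] w 0.995
  shift mm [231.8  68.3 260.7] turn rad 0.238 rows 8.5
```

Call:
{"api": "play_rows", "payload": {
  "motion": [
    [-1,[40,10,0],0],
    [-1,[80,20,0],0],
    [-1,[120,30,20],0.06],
    [-1,[150,40,50],0.12],
    [-1,[180,55,75],0.2],
    [-1,[205,68,100],0.238],
    [-1,[232,68,130],0.238],
    [-1,[232,68,170],0.238],
    [-1,[232,68,210],0.238],
    [-1,[232,68,245],0.238],
    [-1,[232,68,260],0.238],
    [-1,[232,68,260],0.238]
  ]
}}

```text
clock: 12.27
eef_pos: [0.557, -0.0455, 0.2371]
ee_rot: [[-0.191, -0.982, -0.011], [-0.982, 0.191, -0.003], [0.005, 0.01, -1.0]]
force: [-0.4, -0.3, -1.1]
gripper_width: 1.001
```

```bash
python3 - <<'E'
from h import *
go([.56,-.045,.24],-101)
snap('wrist','w7'); snap('top','t7'); snap('scene','s7')
for n,b,k in (('t7',(150,110,400,260),3),('s7',(225,90,400,300),2.8)):
    f,K,T=load(n);a=cv2.resize(f[b[1]:b[3],b[0]:b[2]],None,fx=k,fy=k,interpolation=cv2.INTER_CUBIC); cv2.imwrite('pics/%sc.png'%n,a[:,:,::-1])
E
```

```text
t 12.27 tcp [ 0.557  -0.0455  0.2371] head -101.0 F [-0.4  -0.27 -1.08] w 1.001
  shift mm [-1.  -2.8 -3. ] turn rad -0.0 rows 0.1
```

View pics/w7.png

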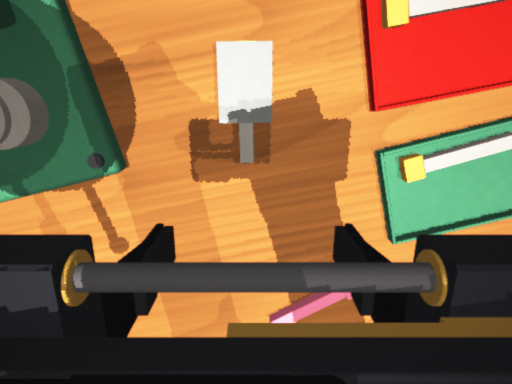

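View pics/s7c.png

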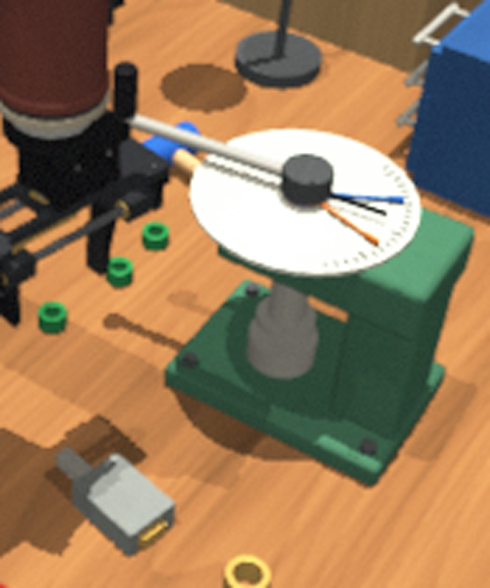

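The plain end is at (246,162), aligned with the image's vertical, and the rack's near edge is at row 122. I triangulate its height using the earlier wrist view w1.

```bash
python3 - <<'E'
from h import *
f,K,T=load('w7'); g=cv2.cvtColor(f,cv2.COLOR_RGB2HSV)
m=((g[:,:,1]<70)&(g[:,:,2]>50)).astype(np.uint8); m[:126]=0; m[190:]=0; m[:,:215]=0; m[:,280:]=0
n,l,st,c=cv2.connectedComponentsWithStats(m); i=1+np.argmax(st[1:,4]); print('w7',st[i],c[i])
f1,K1,T1=load('w1'); g=cv2.cvtColor(f1,cv2.COLOR_RGB2HSV)
a=cv2.resize(f1[40:145,125:205],None,fx=5,fy=5,interpolation=cv2.INTER_CUBIC); cv2.imwrite('pics/w1c.png',a[:,:,::-1])
a=cv2.resize(f[30:180,200:290],None,fx=4,fy=4,interpolation=cv2.INTER_CUBIC); cv2.imwrite('pics/w7c.png',a[:,:,::-1])
E
```

```text
w7 [239 126  15  37 498] [245.93373494 143.80722892]
```

View pics/w1c.png

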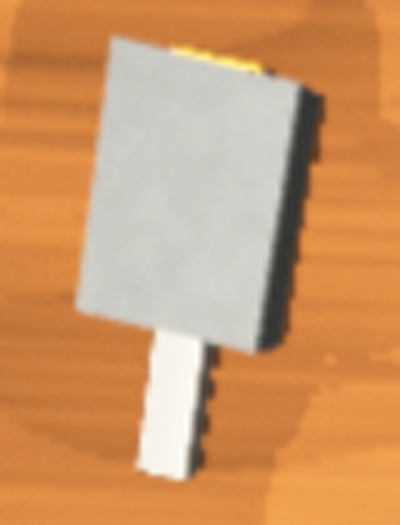

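View pics/w7c.png

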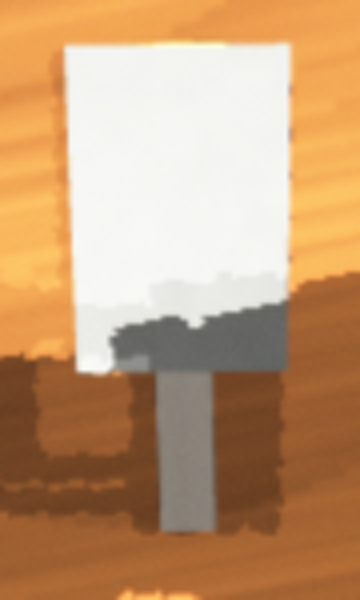

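```bash
python3 - <<'E'
from h import *
_,K,T=load('w7'); _,K1,T1=load('w1'); _,Kt,Tt=load('top0')
print(tri([ray(K,T,(247,162.5)),ray(K1,T1,(157.6,135))]))
print(tri([ray(K,T,(247,162.5)),ray(Kt,Tt,(288.6,208.5))]))
e=onplane(K,T,(247,162.5),.016); b=onplane(K,T,(246,124),.016)
e1=onplane(K1,T1,(157.6,135),.016)
print('end',e,e1,'b',b,np.degrees(np.arctan2(*(b-e)[[1,0]])))
corners=[(215,185/4+0)]
# rack top corners
R=[onplane(K,T,(200+x/4,30+y/4),.032) for x,y in ((65,44),(291,44),(288,372),(77,372))]
R=np.array(R); print(R.round(4), 'c',R.mean(0)); u=(R[0]+R[1]-R[2]-R[3])/2; print(np.linalg.norm(u),np.degrees(np.arctan2(u[1],u[0])),np.linalg.norm(R[0]-R[1]))
# red tray from top/w1
f,_,_=load('w1')
for nm,box,fn in (('red',(240,30,380,140),lambda f:(f[:,:,0]>90)&(f[:,:,1]<75)&(f[:,:,2]<75)),):
    m=fn(f).astype(np.uint8); mm=np.zeros_like(m); mm[30:140,240:380]=m[30:140,240:380]
    h=cv2.convexHull(max(cv2.findContours(mm,cv2.RETR_EXTERNAL,cv2.CHAIN_APPROX_NONE)[0],key=cv2.contourArea))
    P=np.array([onplane(K1,T1,q[0],.018)[:2] for q in h],np.float32); print(cv2.minAreaRect(P))
E
```

```text
(array([ 0.55619357, -0.03794728,  0.01132283]), [np.float64(6.428583083375902e-05), np.float64(6.428583083382214e-05)])
(array([ 0.55775929, -0.0400045 ,  0.0214633 ]), [np.float64(0.0015685516192794563), np.float64(0.001568551619279331)])
end [ 0.55721032 -0.03823181  0.016     ] [ 0.5567374  -0.03928825  0.016     ] b [ 0.60049022 -0.04580287  0.016     ] -9.922484520984789
[[ 0.6875 -0.0334  0.032 ]
 [ 0.6767 -0.0888  0.032 ]
 [ 0.5976 -0.0739  0.032 ]
 [ 0.6084 -0.0185  0.032 ]] c [ 0.64254999 -0.05364878  0.032     ]
0.08052011596393488 -10.65443614113591 0.056434566250268936
((0.6455788016319275, -0.2740339934825897), (0.17687419056892395, 0.12040996551513672), 89.85169219970703)
```

The rack comes out as 80.5 × 56.4 mm, matching its given size. The plain end is at (0.557,-0.0385), heading about -10.4°. I grip 18 mm in from the end.

```bash
python3 - <<'E'
from h import *
go([.575,-.0418,.017],-100.5)
_,K,T=load('top0')
for u in ((150.5,204),(194.5,244.5),(216,243),(247,246)): print(onplane(K,T,u,.01).round(3))
print('pink',onplane(K,T,(287,277),.01).round(3),onplane(K,T,(323,264),.01).round(3))
E
```

```text
t 12.42 tcp [ 0.5606 -0.0451  0.2426] head -101.0 F [ 0.21 -0.27  0.8 ] w 1.001
  shift mm [ -7.  -14.  225.6] turn rad -0.008 rows 5.4
[0.578 0.437 0.01 ]
[0.438 0.28  0.01 ]
[0.442 0.207 0.01 ]
[0.431 0.101 0.01 ]
pink [ 0.328 -0.032  0.01 ] [ 0.37  -0.154  0.01 ]
```

Call:
{"api": "play_rows", "payload": {
  "motion": [
    [-0.1,[-7,-14,40],-0.008],
    [-0.1,[-7,-14,80],-0.008],
    [-0.1,[-7,-14,120],-0.008],
    [-0.1,[-7,-14,150],-0.008],
    [-0.1,[-7,-14,160],-0.008],
    [-0.1,[-7,-14,160],-0.008],
    [-0.1,[-7,-14,160],-0.008]
  ]
}}

```text
clock: 13.0
eef_pos: [0.5766, -0.0414, 0.0849]
ee_rot: [[-0.183, -0.983, -0.0], [-0.983, 0.183, -0.004], [0.004, -0.001, -1.0]]
force: [0.7, -0.3, 1.0]
gripper_width: 0.586
```

```bash
python3 - <<'E'
from h import *
go([.575,-.0418,.017],-100.5)
snap('wrist','w8')
_,K,T=load('w8'); print(proj(K,T,[.557,-.0385,.016]))
E
```

```text
t 13.0 tcp [ 0.5766 -0.0414  0.0849] head -100.5 F [ 0.67 -0.3   1.05] w 0.586
  shift mm [ 0.4  1.6 67.9] turn rad -0.0 rows 1.6
[254.98758134 232.13003035]
```

View pics/w8.png

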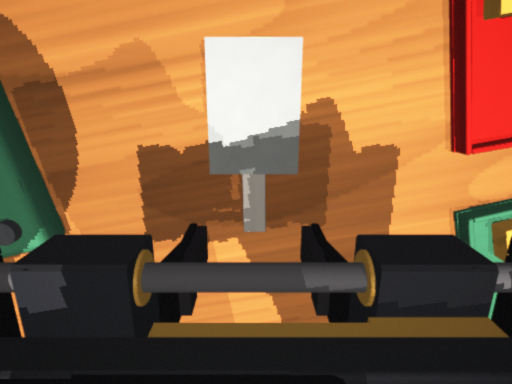

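The plain end is at (255,232), exactly where predicted and centred between the fingers. I descend and grip.

Call:
{"api": "play_rows", "payload": {
  "motion": [
    [-0.1,[0,2,30],0],
    [-0.1,[0,2,55],0],
    [-0.1,[0,2,66],0],
    [-0.1,[0,2,67],0],
    [-0.1,[0,2,67],0],
    [0.9,[0,2,67],0],
    [0.9,[0,2,67],0],
    [0.9,[0,2,67],0],
    [0.9,[0,2,67],0],
    [0.9,[0,2,67],0],
    [0.9,[0,2,67],0],
    [0.9,[0,2,67],0],
    [0.9,[0,2,67],0]
  ],
  "newtons": 25
}}

```text
clock: 14.13
eef_pos: [0.5754, -0.0413, 0.0188]
ee_rot: [[-0.183, -0.983, 0.001], [-0.983, 0.183, -0.004], [0.004, -0.002, -1.0]]
force: [-0.8, -0.5, 3.9]
gripper_width: 0.18
```

Call:
{"api": "play_rows", "payload": {
  "motion": [
    [0.9,[0,0,0],0],
    [0.9,[0,0,0],0],
    [0.9,[0,0,0],0]
  ]
}}

```text
clock: 14.38
eef_pos: [0.5754, -0.0413, 0.0188]
ee_rot: [[-0.183, -0.983, 0.001], [-0.983, 0.183, -0.004], [0.004, -0.002, -1.0]]
force: [-0.4, -0.3, 1.5]
gripper_width: 0.178
```

Call:
{"api": "play_rows", "payload": {
  "motion": [
    [0.9,[0,15,0],0],
    [0.9,[0,35,0],0],
    [0.9,[0,55,0],0],
    [0.9,[0,75,0],0],
    [0.9,[0,95,0],0],
    [0.9,[0,106,0],0],
    [0.9,[0,106,0],0],
    [0.9,[0,106,0],0]
  ]
}}

```text
clock: 15.05
eef_pos: [0.4702, -0.022, 0.0187]
ee_rot: [[-0.182, -0.983, -0.0], [-0.983, 0.182, -0.005], [0.005, -0.001, -1.0]]
force: [-7.5, 1.3, 10.7]
gripper_width: 0.177
```

```bash
python3 - <<'E'
from h import *
go([.47,-.02,.017])
snap('wrist','w9')
E
```

```text
t 15.05 tcp [ 0.4702 -0.022   0.0187] head -100.5 F [-7.51  1.33 10.73] w 0.177
  shift mm [-1.9  0.6  1.7] turn rad 0 rows 0.1
```

View pics/w9.png

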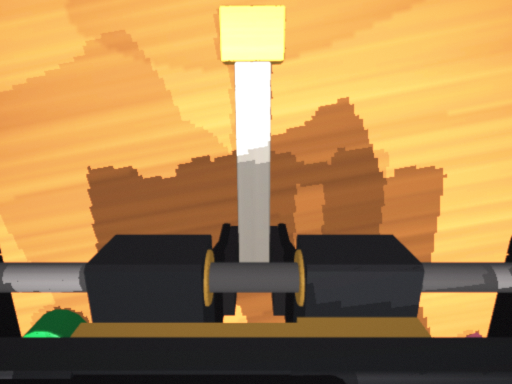

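The arbor is out, with the head at (252,35) and the rack no longer in view. I let go and rise to look.

Call:
{"api": "play_rows", "payload": {
  "motion": [
    [0.4,[0,0,0],0],
    [0.3,[0,0,0],0],
    [0.2,[0,0,0],0],
    [0.2,[0,0,0],0],
    [0.2,[0,0,0],0],
    [0.2,[0,0,-10],0],
    [0.2,[0,0,-40],0],
    [0.2,[0,-20,-75],0],
    [0.2,[0,-30,-110],0],
    [0.2,[0,-30,-110],0],
    [0.2,[0,-30,-110],0]
  ]
}}

```text
clock: 16.02
eef_pos: [0.5019, -0.027, 0.1315]
ee_rot: [[-0.183, -0.983, 0.004], [-0.983, 0.183, -0.005], [0.004, -0.005, -1.0]]
force: [0.3, 0.2, -0.7]
gripper_width: 0.402
```

```bash
python3 - <<'E'
from h import *
go([.516,-.03,.017])
snap('wrist','w10'); snap('top','t10')
E
```

```text
t 16.02 tcp [ 0.5019 -0.027   0.1315] head -100.5 F [ 0.32  0.19 -0.7 ] w 0.402
  shift mm [-1.000e-01 -1.390e+01  1.146e+02] turn rad 0 rows 2.8
```

View pics/w10.png

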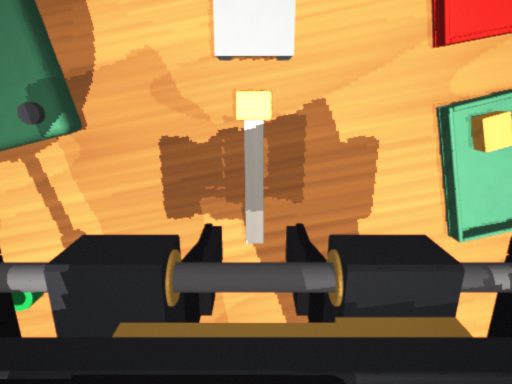

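```bash
python3 - <<'E'
from h import *
_,K,T=load('w10')
h=onplane(K,T,(253.5,90.5),.016); e=onplane(K,T,(255,242.5),.016); m=(h+e)/2
print(h,e,np.linalg.norm(h-e),'mid',m,np.degrees(np.arctan2(*(h-e)[[1,0]])),'dist rack',np.linalg.norm(m[:2]-[.6425,-.0536]))
go([m[0],m[1],.018],np.degrees(np.arctan2(*(h-e)[[1,0]]))-90)
E
```

```text
[ 0.58033647 -0.04142947  0.016     ] [ 0.45291146 -0.0189842   0.016     ] 0.12938671652686728 mid [ 0.51662396 -0.03020684  0.016     ] -9.989886492542052 dist rack 0.12803131009630334
t 16.12 tcp [ 0.4994 -0.027   0.1286] head -100.5 F [-0.33 -0.1  -0.72] w 0.402
  shift mm [ -0.5 -17.6 110.6] turn rad -0.009 rows 2.7
```

The arbor lies flat and free: measured length 129.4 mm, middle 128 mm from the rack. I retake it at its middle.

Call:
{"api": "play_rows", "payload": {
  "motion": [
    [0.2,[0,-18,20],-0.009],
    [0.2,[0,-18,55],-0.009],
    [0.2,[0,-18,90],-0.009],
    [0.2,[0,-18,108],-0.009],
    [0.2,[0,-18,110],-0.009],
    [0.2,[0,-18,110],-0.009],
    [0.9,[0,-18,110],-0.009],
    [0.9,[0,-18,110],-0.009],
    [0.9,[0,-18,110],-0.009],
    [0.9,[0,-18,110],-0.009],
    [0.9,[0,-18,110],-0.009],
    [0.9,[0,-18,110],-0.009],
    [0.9,[0,-18,110],-0.009]
  ],
  "newtons": 25
}}

```text
clock: 17.2
eef_pos: [0.517, -0.0308, 0.019]
ee_rot: [[-0.174, -0.985, -0.001], [-0.985, 0.174, -0.005], [0.005, 0.0, -1.0]]
force: [-1.9, 0.3, 4.5]
gripper_width: 0.178
```

Call:
{"api": "play_rows", "payload": {
  "motion": [
    [0.9,[0,0,0],0],
    [0.9,[0,0,-15],0],
    [0.9,[0,0,-40],0],
    [0.9,[0,0,-75],0],
    [0.9,[0,0,-100],0],
    [0.9,[0,0,-120],0],
    [0.9,[0,0,-120],0],
    [0.9,[0,0,-120],0]
  ]
}}

```text
clock: 17.87
eef_pos: [0.5175, -0.0304, 0.1393]
ee_rot: [[-0.174, -0.985, 0.0], [-0.985, 0.174, -0.005], [0.005, -0.001, -1.0]]
force: [-0.3, -0.7, -3.8]
gripper_width: 0.182
```

```bash
python3 - <<'E'
from h import *
go([.55,-.16,.2],-10)
snap('wrist','w11')
E
```

```text
t 17.87 tcp [ 0.5175 -0.0304  0.1393] head -100.0 F [-0.32 -0.69 -3.83] w 0.182
  shift mm [122.3 -54.6 -60. ] turn rad -1.571 rows 12.6
```

View pics/w11.png

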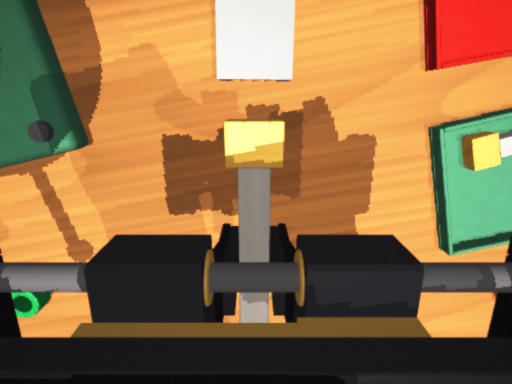

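It is held level by its middle. I check the joints for the turn so the head points to world +y.

```bash
python3 - <<'E'
from h import *
print(robot.observe()['joint_pos'].round(1))
go([.622,-.275,.15],0)
E
```

```text
[  25.9   10.6  -30.3  107.9    6.3   63.2 -106.9]
t 17.92 tcp [ 0.5166 -0.0304  0.1381] head -100.0 F [-0.06  0.15 -2.5 ] w 0.18
  shift mm [ 222.6 -146.3  -10.9] turn rad -1.746 rows 14.0
```

Call:
{"api": "play_rows", "payload": {
  "motion": [
    [0.9,[16,-10,-5],-0.1],
    [0.9,[32,-20,-10],-0.22],
    [0.9,[48,-30,-10],-0.34],
    [0.9,[64,-42,-10],-0.46],
    [0.9,[80,-53,-10],-0.58],
    [0.9,[96,-63,-10],-0.7],
    [0.9,[112,-74,-10],-0.82],
    [0.9,[128,-84,-10],-0.94],
    [0.9,[144,-95,-10],-1.06],
    [0.9,[160,-105,-10],-1.18],
    [0.9,[176,-116,-10],-1.3],
    [0.9,[192,-126,-10],-1.42],
    [0.9,[208,-137,-10],-1.54],
    [0.9,[222,-146,-10],-1.66],
    [0.9,[222,-146,-10],-1.746],
    [0.9,[222,-146,-10],-1.746],
    [0.9,[222,-146,-10],-1.746]
  ]
}}

```text
clock: 19.33
eef_pos: [0.621, -0.2736, 0.1468]
ee_rot: [[1.0, -0.002, -0.005], [-0.002, -1.0, -0.003], [-0.005, 0.003, -1.0]]
force: [-0.1, -0.5, -2.5]
gripper_width: 0.178
```

```bash
python3 - <<'E'
from h import *
go([.622,-.275,.03],0)
snap('wrist','w12'); snap('scene','s12'); snap('top','t12')
f,K,T=load('s12');b=(150,200,330,384);k=3
a=cv2.resize(f[b[1]:b[3],b[0]:b[2]],None,fx=k,fy=k,interpolation=cv2.INTER_CUBIC); cv2.imwrite('pics/s12c.png',a[:,:,::-1])
E
```

```text
t 19.33 tcp [ 0.621  -0.2736  0.1468] head -0.1 F [-0.11 -0.51 -2.45] w 0.178
  shift mm [  1.6   1.1 116.8] turn rad -0.002 rows 2.8
```

View pics/w12.png

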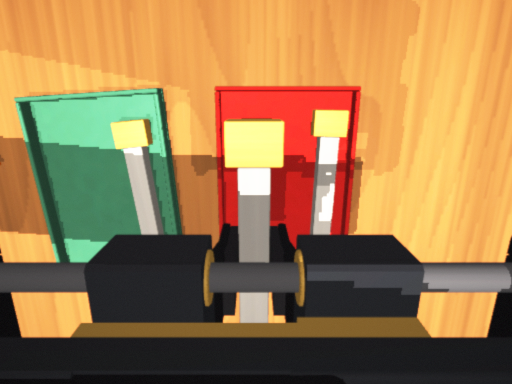

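View pics/s12c.png

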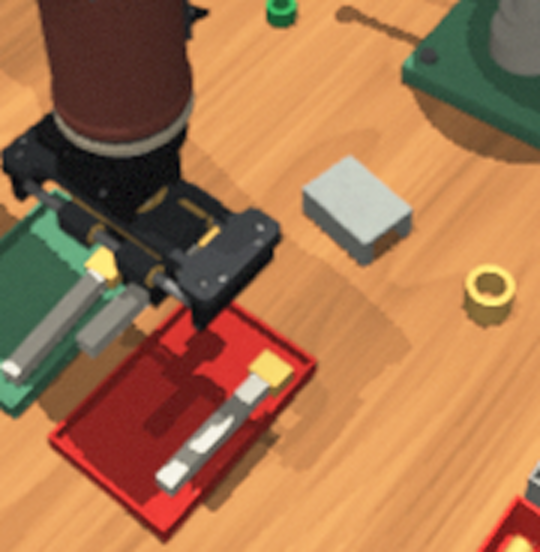

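The wrist view shows the red tray's far corners at (216,88) and (359,88), the sample's head at (331,123), and the held arbor over the free half with its head the same way. I check the tray pose.

```bash
python3 - <<'E'
from h import *
_,K,T=load('w12'); 
a=onplane(K,T,(216,88),.018);b=onplane(K,T,(359,88),.018);print(a,b,np.linalg.norm(a-b),'centre if straight',(a+b)/2-[0,.0875,0])
w=onplane(K,T,(221,220),.018);print('left wall in/out',w, onplane(K,T,(219,130),.018))
print('sample head ctr', onplane(K,T,(331,112),.020), 'edges shank at r=200', onplane(K,T,(314,200),.020),onplane(K,T,(334,200),.020))
f,K,T=load('t12'); 
m=((f[:,:,0]>90)&(f[:,:,1]<60)&(f[:,:,2]<70)).astype(np.uint8); mm=np.zeros_like(m); mm[155:210,322:390]=m[155:210,322:390]
f0,_,_=load('top0')
_,K1,T1=load('w1')
E
```

```text
[ 0.58829326 -0.19014785  0.018     ] [ 0.70490805 -0.19049017  0.018     ] 0.11661529208493168 centre if straight [ 0.64660066 -0.27781901  0.018     ]
left wall in/out [ 0.58878236 -0.30557191  0.018     ] [ 0.58963001 -0.22404965  0.018     ]
sample head ctr [ 0.68288273 -0.20937288  0.02      ] edges shank at r=200 [ 0.67262411 -0.28573802  0.02      ] [ 0.69044093 -0.2857563   0.02      ]
```

Call:
{"api": "play_rows", "payload": {
  "motion": [
    [0.9,[3,2,30],0],
    [0.9,[3,2,60],0],
    [0.9,[3,2,85],0],
    [0.9,[3,2,105],0],
    [0.9,[3,2,115],0],
    [0.9,[3,2,120],0],
    [0.9,[3,2,121],0],
    [0.9,[3,2,121],0]
  ]
}}

```text
clock: 20.15
eef_pos: [0.6249, -0.2758, 0.0285]
ee_rot: [[1.0, -0.001, -0.002], [-0.001, -1.0, -0.005], [-0.002, 0.005, -1.0]]
force: [0.0, 0.8, -2.6]
gripper_width: 0.181
```

```bash
python3 - <<'E'
from h import *
go([.624,-.276,.0235],0)
snap('wrist','w13')
E
```

```text
t 20.15 tcp [ 0.6249 -0.2758  0.0285] head -0.0 F [ 0.05  0.81 -2.57] w 0.181
  shift mm [-0.9  0.2  5. ] turn rad -0.001 rows 0.1
```

View pics/w13.png

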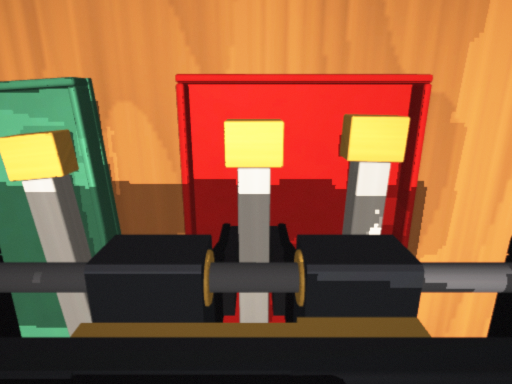

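The arbor is inside the walls and parallel to the sample. I lower it the last few millimetres.

Call:
{"api": "play_rows", "payload": {
  "motion": [
    [0.9,[-1,0,2],0],
    [0.9,[-1,0,4],0],
    [0.9,[-1,0,5],0],
    [0.9,[-1,0,5],0]
  ]
}}

```text
clock: 20.53
eef_pos: [0.6241, -0.2761, 0.024]
ee_rot: [[1.0, -0.001, -0.001], [-0.001, -1.0, -0.005], [-0.001, 0.005, -1.0]]
force: [0.6, 0.3, -2.4]
gripper_width: 0.181
```

Call:
{"api": "play_rows", "payload": {
  "motion": [
    [0.65,[0,0,0],0],
    [0.5,[0,0,0],0],
    [0.45,[0,0,0],0],
    [0.45,[0,0,0],0],
    [0.45,[0,0,0],0],
    [0.45,[0,0,-10],0],
    [0.45,[0,0,-35],0],
    [0.45,[0,0,-70],0],
    [0.45,[0,0,-110],0],
    [0.45,[0,0,-150],0],
    [0.45,[0,0,-190],0],
    [0.45,[0,0,-200],0],
    [0.45,[0,0,-200],0]
  ]
}}

```text
clock: 21.62
eef_pos: [0.6263, -0.2751, 0.2299]
ee_rot: [[1.0, -0.001, 0.006], [-0.001, -1.0, -0.008], [0.006, 0.008, -1.0]]
force: [0.4, 0.2, 0.5]
gripper_width: 0.276
```

```bash
python3 - <<'E'
from h import *
go([.624,-.276,.23],0)
snap('wrist','w14'); snap('scene','s14'); snap('top','t14')
f,K,T=load('s14');a=cv2.resize(f[90:384,100:400],None,fx=2,fy=2,interpolation=cv2.INTER_CUBIC); cv2.imwrite('pics/s14c.png',a[:,:,::-1])
E
```

```text
t 21.62 tcp [ 0.6263 -0.2751  0.2299] head -0.1 F [0.41 0.24 0.51] w 0.276
  shift mm [-2.3  0.9 -0.1] turn rad -0.001 rows 0.1
```

View pics/w14.png

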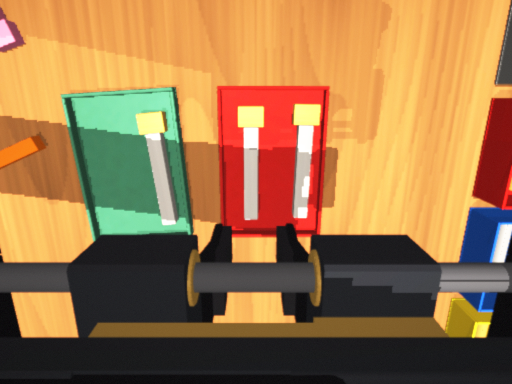

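View pics/s14c.png

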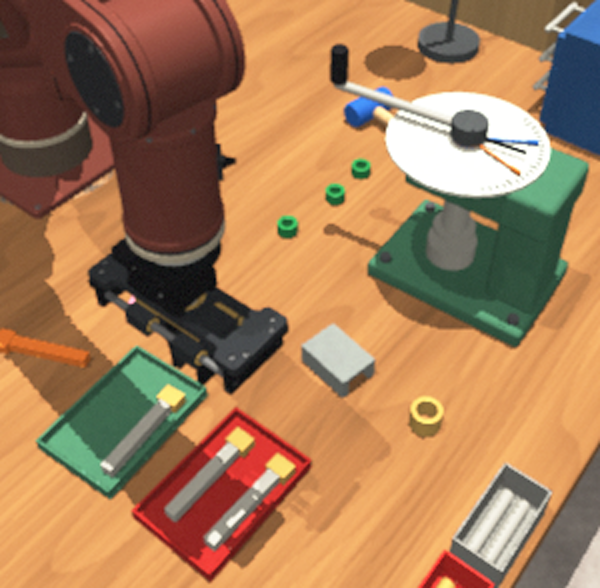

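The arbor lies in the red tray's free half with its head at (251,117), beside the sample. The tail stands clear of both hands. One numeric check, then I hand it in.

```bash
python3 - <<'E'
from h import *
_,K,T=load('w14'); P=lambda u,z:onplane(K,T,u,z)
c=(P((218,87),.018)+P((328,87),.018)+P((322,237),.018)+P((221,237),.018))/4
h=P((251,107),.020);e=P((251,220),.020)
print('tray',c,'mid',(h+e)/2,'len',np.linalg.norm(h-e),'tray x,y',((h+e)/2-c)[1],-((h+e)/2-c)[0],'ang',np.degrees(np.arctan2(*(h-e)[[1,0]])))
s=robot.observe(); print(s['clock'],s['force']); robot.close_job()
E
```

```text
tray [ 0.6470804  -0.27676025  0.018     ] mid [ 0.62296272 -0.27546619  0.02      ] len 0.12982721823634094 tray x,y 0.0012940590350907777 0.02411767623249761 ang 89.77165924415291
21.7667 [ 0.51600667 -1.00943649 -0.98628089]
the job is handed in; nothing more can be done
```

I carried out the whole task and handed it in after about 22 s; no verdict is reported.

- **Lever:** I swung it by the knob until it resisted, at about 5.7 N anticlockwise and 7.5 N clockwise. That is roughly 0.035 and 0.047 rad of screw twist, against a limit of 0.12. I then let it go near mid-play, with the tail well clear of both hands in the wrist and scene pictures.
- **Hand tips:** they stand about 70 mm apart (wrist view 69–70 mm, scene view about 71 mm, triangulated 70.1 mm), so I chose the red tray.
- **Arbor:** I drew it out of the rack and released it with its middle 128 mm from the rack. I then retook it by the middle and laid it in the red tray's free half.

The last check put the arbor's middle 1 mm from the tray middle lengthwise and 24 mm into the free half. It is parallel to the tray within about 1°, with its head the same way as the sample's. The pictures show nothing else disturbed.

Two measurements were imperfect:

- **Scene mask:** my first scene-camera mask for the blue hand caught another blue object. I reread that pixel by eye, after which the views agreed.
- **Arbor end height:** the two triangulations gave 11 mm and 21 mm against the expected 16 mm. I used 16 mm, and the grip worked.

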